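# Clamp a glued statue stand with an over-center toggle clamp and an extension bar

### The job

Slide the freshly glued wooden statue stand along the gluing board, without lifting or tipping it, until it sits home in the corner of the fence and the stop, under the pad of the toggle clamp. Then slip the square steel tube over the clamp's short handle as an extension and throw the handle with it, never pushing the handle with the hand itself, past the dead point until the clamp snaps shut and holds the stand. Pull the tube off again and lay it back on the rubber tool mat, leaving everything else on the table where it is.

Things in the scene. Friction and masses are not known exactly. Their poses are not given: they have to be found in the camera images.
- jig: plywood gluing board 150 x 410 x 18 mm fixed on the table, turned differently each time. Origin on the table top straight below the clamp handle's pivot, z up; the board spans x -90 to +60, y -70 to +340 mm. The table's fixed equipment stands beyond x = 0.78 m and beyond |y| = 0.54 m of the room
- clamp_base (a point): middle of the clamp's steel foot on the board, 12 mm along the board's y from its origin, 18 mm above the table; axes as the board's. The foot is 56 (x) x 78 (y) mm, its side plates rise 112 mm above the board; the arm (two flat bars, 22 mm wide together) reaches towards the board's +y over the work, the handle points towards -y and up
- fence_mid (a point): middle of the upper edge, on the work's side, of the wooden fence along the board's +x edge: inner face at x = +39 mm of the board, from y = 55 to 335 mm, 16 mm high above the board; axes as the board's
- stop_mid (a point): middle of the upper edge, on the work's side, of the wooden stop across the board: its face towards +y is at y = +64 mm of the board, 77 mm wide, 16 mm high above the board; fence and stop make the corner into which the stand goes; axes as the board's
- home_mark (a point): where the centre of the stand (half-way up) is when it is home in the corner of fence and stop, under the clamp's pad: 124.5 mm from the board's origin along the board's y, 40 mm above the table; axes as the board's
- stand_center (a point): centre, half-way up, of the dark wooden statue stand on the board, beyond the clamp's pad: waisted pedestal 76 (x) x 120 (y) x 44 mm, 0.23 to 0.46 kg. Foot 76 x 120 mm, 14 high; step 66 x 110 up to 18; waist 48 x 92 up to 30; top slab 60 x 112 from 30 to 44 mm. Freshly glued. Its y lies about along the board's y
- pad_face (a point): centre of the lower face of the clamp's rubber pad: 26 mm across, on a spring-loaded spindle; the arm's bars end 12 mm beyond it. Clamp open: the pad is 8 mm or more above the stand's top, the bars' underside 40 mm or more. Clamped: it presses on the stand with about 45 N
- handle_pivot (a point): axis of the clamp's handle, 68 mm above the table; the handle turns about the board's x axis through this point; axes as the board's
- handle_tip (a point): rounded free end of the clamp's handle, 88 mm from the pivot. The handle is a round steel bar 14 mm across, free from 40 to 88 mm from the pivot. This frame turns with the handle: its -y axis points from the pivot outwards along the handle, its x axis is the board's x
- clamp_handle (a joint): angle (rad) of the clamp's handle, growing as it is thrown down; its angle above level is 0.80 minus this. Starts near 0, stays where left. The pad meets the stand at about 0.25, then resistance grows to about 1.5 N m near 0.4 and falls to nothing at the dead point, 0.64; from 0.70 on the clamp snaps by itself to its stop at 0.80: handle level, locked
- bar_center (a point): centre of the extension bar: straight square steel tube, 200 mm long (its x), 25 mm wide and high, walls 2.5 mm, open at both ends (20 mm square bore), 0.25 to 0.49 kg, lying on the tool mat among hand tools. Either end slips loosely over the clamp's handle, up to 45 mm deep; with 3 mm play all round, the handle trails the tube's swing by up to 0.2 rad
- mat_center (a point): centre of the upper face of the rubber tool mat, 260 (x) x 230 (y) x 3 mm, fixed on the table; the bar and two hand tools lie on it, roughly along its x, 75 mm apart
- gouge: carving gouge, 200 mm long, square wooden handle 22 mm thick and a flat steel blade, lying on the tool mat; origin under the middle of its length; a bystander
- rasp: wood rasp, 200 mm long, wooden handle 24 mm wide and a flat steel blade, lying on the tool mat; origin under the middle of its length; a bystander
- caul: loose strip of pale wood 90 x 25 x 18 mm lying on the table under the reach of the clamp's handle; origin under its centre; a bystander
- glue_pot: white glue pot with a lid, 60 mm across, 70 mm tall; origin under its centre; a bystander
- teacup: white handleless cup, 68 mm across, 58 mm tall; origin under its centre; a bystander
- figure: carved wooden figure, 68 mm across the foot, 142 mm tall; origin under its centre; a bystander
- censer: brass incense burner on three legs with two upright ears, 112 mm over the ears, 78 mm tall; origin under its centre; a bystander
- glue_brush: flat glue brush, 170 mm long, 42 mm wide, 20 mm thick, lying on the table; origin under the middle of its length; a bystander
Things that resemble listed ones, but are neither listed nor needed, are in the scene too. Of the things like the part that bears stand_center, leave any that is pink; of the rest the smaller one is meant.

How it is judged:
By the outcome, as a careful person would: the job done as asked, in the order asked, and still so for the second after the job is handed in, with the robot touching nothing.
It also fails if it takes over 72 s, if anything falls off the work surface, if the arm or the gripper's body presses on something with over 40 N, if the wrist force passes 120 N, or if a joint passes its speed limit or range.

### The arm

A 7-joint arm with a two-finger parallel gripper is mounted at the origin on the work surface. World frame = base frame: x ahead of the robot, y to its left, z up, the work surface at z = 0. Lengths are in m, angles in rad, forces in N, time in s.
With the tool pointing down it reaches from about 0.425 to 0.925 m from the base axis. Payload 6.8 kg.
Tool frame: the origin (TCP) lies at the very end of the fingers, on their centre line; the grasp point (between the pads) lies 19 mm behind it; z points along the fingers, y is the line along which they close (so a half turn about z gives the same grasp; the last joint's range is limited). The gripper opens to 85 mm and grips with 20 to 120 N. Pads are 22 mm wide; open, the fingers measure 114 mm over their backs; the gripper's body (76 mm by 85 mm) begins 54 mm behind the grasp point. The pads swing forward as they close: fully open they stand 13 mm farther back than shut.
Start: joints at [-1.236, 0.477, 0.022, 1.555, -0.011, 1.109, -0.083], TCP at [0.289, 0.61, 0.211] pointing down, gripper open.
Joint ranges: [-2.96, 2.96], [-0.34, 2.1], [-1.41, 1.46], [0.24, 2.44], [-1.37, 4.51], [0.17, 1.92], [-2.96, 2.96]. Speed limits (rad/s): [2.39, 2.39, 3.14, 3.14, 3.14, 3.14, 3.14].

### API

Orientations are given as a rotation vector (axis times angle).
In Python, from bench import get_obs, viewer, r gives the robot as it stands. The module is installed in compiled form; this text tells all that it offers.
- The arm moves only by the tool play_rows, never from a script. Its argument "commands" is a list that holds one entry, the list of rows, each a list of 5 numbers: the gripper's target within -1 to 1 (shut at 1, half-way at 0, fully open at -1), then the shift along the tool's x, y, z scaled (see below), then the turn about the tool's z scaled (see below). A call has 1 to 12 rows; each row is the pose to reach, as a shift and turn from the pose commanded when the call began, along the tool's axes at that moment; what a row does not reach only later rows make up. The controller multiplies each number of a shift by 0.2 m and each number of a turn by pi/2 rad. A row lasts 1/12 s, in which the tool goes at most 41.7 mm and 7.16 degrees, less where a joint would pass 70% of its speed; a pose out of reach is approached as far as the arm can. A call with a number of a shift or a turn outside -1 to 1 is refused whole. A call with a gripper value outside its range is refused whole. The fingers move at their own pace and stop on an object; "grip_force" is the grip in N (left out, the last holds). Time passes only in rows, so rows that repeat a pose let the fingers close. It gives the time, the measured TCP pose, the force, the opening and the grip force at its end, in the units of the state.
- get_obs(): the state, without advancing time (a new reading comes with each control period).
- viewer.grab_frame(name): name is "side" or "top"; returns a dict with "pixels" (480x640x3 uint8, red, green, blue), "fovy" (degrees; the focal length in pixels is half the picture's height over the tangent of half this angle, whatever the lens; pixels are square), "cx", "cy" (the principal point, pixels), "world_to_cam" (4x4, takes a point from world to camera coordinates). Camera axes: x right, y up, looking along -z (the intrinsics and any distortion apply to the point x, -y, -z); pixel columns grow to the right and rows downward; lengths in m; the calibration is good to about 2 mm. A picture is of the moment at which its call begins. There is no depth.
- r.hand_in(): hands the job in; it is judged then, once.
Trained networks look in a picture, given as the dict that the camera call returned (one of the last four; its "shot" number tells which), for a name from the list of things; names that differ only in an ending like _2 or _b are one class to them, and where a whole thing is asked for, a point or a joint stands for the part that bears it (a point fixed in the world has none). Each returns a list of dicts, best first, with "score" (0 to 1); they miss things now and then, are a little off and sometimes report something else, mostly with a low value. They report only what shows in the picture. A call takes as long as a camera call. They do not tell look-alikes from the thing itself.
- viewer.trace(picture, thing): "pixels" (480x640 bool, what is visible of it) and "rect" ([left, top, right, bottom] in pixels, round what is visible of it).
The state is a dict: "clock": time; "joints": joint angles; "qvel": joint speeds; "tau": joint torques, N m; "tcp_pos": TCP position; "orientation": TCP orientation; "contact_force": force on the tool from outside, world axes, zero at the start; "moment": the same for the moment, N m; "grip_width": finger opening in m; "gripper_force": force on a finger pad.
Only numpy, scipy, OpenCV 4.12 (cv2) and the standard library are available. Lean on these libraries where they do the work, as an engineer would, in place of code of your own. Each camera call takes 0.05 s, during which the arm holds its last target. There are 200 camera calls.

## Working session

There is one attempt and no reset: what is moved stays moved. The work goes in short steps, Python scripts to look and compute and a tool call to move; the robot and the scene stay as the last step left them, time stands still between calls to the robot, and variables do not carry over. Pictures are saved under pics/ and viewed, at most 10 in all, crops included, and the job is handed in when it is done.

Besides the shell and the picture viewer there is one more tool, called after "Call:" as a command line: name --argument value ..., lists and objects as JSON in quotes. play_rows: Moves the arm, as the interface text tells. Shifts and turns lie within -1 to 1; 1 stands for 0.2 m of shift or pi/2 rad of turn. Its arguments: {"type":"object","properties":{"commands":{"type":"array","items":{"type":"array","items":{"type":"array","items":{"type":"number","minimum":-1,"maximum":1}}}},"grip_force":{"type":"number"}},"required":["commands"]}

```bash
mkdir -p pics
cat > h.py <<'E'
import numpy as np, cv2
from bench import get_obs, viewer, r
from scipy.spatial.transform import Rotation as R
def cam(p):
    h,w=p["pixels"].shape[:2]; f=h/2/np.tan(np.radians(p["fovy"])/2)
    return f,p["cx"],p["cy"],np.array(p["world_to_cam"])
def proj(p,X):
    f,cx,cy,T=cam(p); X=np.atleast_2d(X); c=X@T[:3,:3].T+T[:3,3]
    return np.c_[cx+f*c[:,0]/-c[:,2], cy-f*c[:,1]/-c[:,2]]
def ray(p,uv):
    f,cx,cy,T=cam(p); d=np.array([(uv[0]-cx)/f,-(uv[1]-cy)/f,-1]); Rt=T[:3,:3].T
    return -Rt@T[:3,3], Rt@d/np.linalg.norm(d)
def onz(p,uv,z):
    o,d=ray(p,uv); return o+d*(z-o[2])/d[2]
def tri(p1,u1,p2,u2):
    A=[];b=[]
    for p,u in((p1,u1),(p2,u2)):
        o,d=ray(p,u); M=np.eye(3)-np.outer(d,d); A.append(M); b.append(M@o)
    return np.linalg.lstsq(np.vstack(A),np.hstack(b),rcond=None)[0]
def save(p,n,box=None,s=1):
    im=p["pixels"][:,:,::-1]
    if box: im=im[box[1]:box[3],box[0]:box[2]]
    cv2.imwrite("pics/"+n,cv2.resize(im,None,fx=s,fy=s,interpolation=cv2.INTER_CUBIC))
E
python3 - <<'E'
from h import *
o=get_obs(); print({k:np.round(v,3) for k,v in o.items()})
T=viewer.grab_frame("top"); S=viewer.grab_frame("side")
save(T,"t0.png");save(S,"s0.png")
for p,n in((T,"top"),(S,"side")):
    print(n,{k:v for k,v in p.items() if k not in("pixels",)}, "campos",ray(p,(320,240)))
    for t in ["jig","stand_center","bar_center","mat_center","clamp_handle","handle_tip","pad_face","clamp_base","gouge","rasp","caul","glue_pot","teacup","figure","censer","glue_brush"]:
        try:
            for x in viewer.trace(p,t)[:3]:
                m=x["pixels"]; c=np.argwhere(m).mean(0)[::-1]
                print(t,round(x["score"],2),np.round(x["rect"]),np.round(c),m.sum(), np.round(onz(p,c,0.02),3))
        except Exception as e: print(t,e)
E
```

```text
{'clock': np.float64(0.0), 'joints': array([-1.236,  0.478,  0.022,  1.556, -0.012,  1.109, -0.083]), 'qvel': array([-0.   ,  0.   , -0.001,  0.   , -0.   , -0.001, -0.001]), 'tau': array([-2.0000e-03, -5.9645e+01,  1.6070e+00, -2.8121e+01,  1.2000e-02,
        9.0000e-03, -0.0000e+00]), 'tcp_pos': array([0.289, 0.609, 0.21 ]), 'orientation': array([-6.900e-01, -3.065e+00,  3.000e-03]), 'contact_force': array([-0.528, -0.487,  0.708]), 'moment': array([-0.006,  0.008,  0.012]), 'gripper_force': np.float64(0.0), 'grip_width': np.float64(0.085)}
top {'fovy': 54.796104604352294, 'cx': 326.21864960318493, 'cy': 239.36260463684604, 'world_to_cam': array([[-9.26719807e-05, -9.99861044e-01, -1.66698721e-02,
         7.80732966e-02],
       [ 9.95097920e-01, -1.74076346e-03,  9.88792153e-02,
        -5.13146540e-01],
       [-9.88944938e-02, -1.65789917e-02,  9.94959806e-01,
        -1.29598094e+00],
       [ 0.00000000e+00,  0.00000000e+00,  0.00000000e+00,
         1.00000000e+00]]), 'shot': 1} campos (array([0.38247291, 0.05568312, 1.34148994]), array([ 0.09751707,  0.03000668, -0.9947813
[... 3559 characters left out ...]
8. 189. 337. 218.] [328. 204.] 499 [0.607 0.448 0.02 ]
teacup 0.76 [418. 280. 449. 322.] [432. 298.] 922 [ 0.752 -0.09   0.02 ]
teacup 0.48 [271. 217. 354. 316.] [312. 274.] 4782 [0.495 0.064 0.02 ]
teacup 0.38 [280. 342. 378. 374.] [326. 358.] 1730 [ 0.475 -0.248  0.02 ]
figure 0.8 [357. 185. 380. 236.] [370. 215.] 845 [0.713 0.346 0.02 ]
figure 0.44 [272. 214. 354. 318.] [312. 274.] 4783 [0.495 0.064 0.02 ]
censer 0.84 [288. 179. 320. 208.] [304. 189.] 620 [0.548 0.569 0.02 ]
censer 0.72 [268. 217. 355. 315.] [312. 274.] 4840 [0.496 0.063 0.02 ]
censer 0.43 [417. 280. 448. 315.] [432. 298.] 860 [ 0.752 -0.092  0.02 ]
glue_brush 0.79 [399. 252. 424. 286.] [413. 266.] 477 [0.752 0.052 0.02 ]
```

Run:
```python
import cv2
t=cv2.imread("pics/t0.png");s=cv2.imread("pics/s0.png")
cv2.imwrite("pics/t1.png",cv2.resize(t[140:310,140:530],None,fx=2.05,fy=2.05,interpolation=cv2.INTER_CUBIC))
cv2.imwrite("pics/s1.png",cv2.resize(s[170:440,190:460],None,fx=2.2,fy=2.2,interpolation=cv2.INTER_CUBIC))
```

```text
(no output)
```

View pics/t1.png

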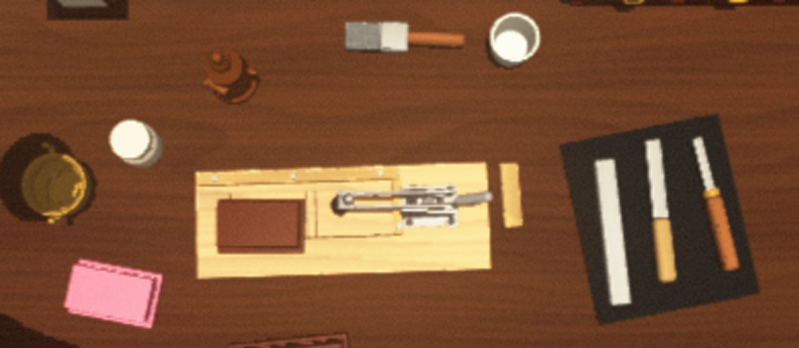

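View pics/s1.png

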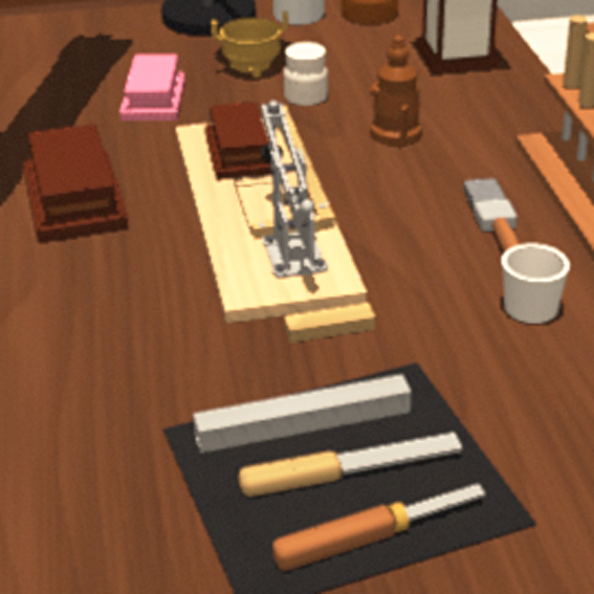

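```bash
cat > fit.py <<'E'
from h import *
from scipy.optimize import minimize
def box(x0,x1,y0,y1,z0,z1): return np.array([[x,y,z] for x in(x0,x1) for y in(y0,y1) for z in(z0,z1)])/1000
BOARD=[box(-90,60,-70,340,0,18),box(39,60,55,335,18,34)]
TUBE=[box(-100,100,-12.5,12.5,3,28)]
STAND=[box(-38,38,-60,60,18,32),box(-30,30,-56,56,48,62)]
def place(q,X):
    c,s=np.cos(q[2]),np.sin(q[2]); return np.c_[q[0]+c*X[:,0]-s*X[:,1],q[1]+s*X[:,0]+c*X[:,1],X[:,2]]
K=8
def render(p,q,model):
    m=np.zeros((480*4,640*4),np.uint8)
    for b in model:
        u=proj(p,place(q,b))*4+1.5
        h=cv2.convexHull(np.round(u*16).astype(np.int32)); cv2.fillConvexPoly(m,h,255,shift=4)
    return cv2.resize(m,(640,480),interpolation=cv2.INTER_AREA)/255.
def fit(views,model,q0):
    def cost(q): return sum((np.abs(render(p,q,model)-m)*w).sum() for p,m,w in views)
    best=None
    for k in range(3):
        q=q0 if best is None else best.x
        best=minimize(cost,q,method="Nelder-Mead",options=dict(initial_simplex=np.array(q)+np.array([[0,0,0],[.012,0,0],[0,.012,0],[0,0,.06]])/(k+1),xatol=1e-5,fatol=.05))
    return best.x,best.fun
def hsv(p): return cv2.cvtColor(p["pixels"],cv2.COLOR_RGB2HSV)
def win(rect,pad):
    w=np.zeros((480,640)); l,t,r_,b=[int(v) for v in rect]; w[t-pad:b+pad,l-pad:r_+pad]=1; return w
def boardmask(p,rect):
    H=hsv(p); m=((H[...,2]>150)).astype(np.uint8)*win(rect,5).astype(np.uint8)
    m=cv2.morphologyEx(m,cv2.MORPH_OPEN,np.ones((3,3),np.uint8))
    c=max(cv2.findContours(m,cv2.RETR_EXTERNAL,cv2.CHAIN_APPROX_NONE)[0],key=cv2.contourArea)
    o=np.zeros_like(m); cv2.drawContours(o,[c],-1,1,-1); return o.astype(float)
E
python3 - <<'E'
from fit import *
T=viewer.grab_frame("top"); S=viewer.grab_frame("side")
np.save("T0.npy",T,allow_pickle=True);np.save("S0.npy",S,allow_pickle=True)
rt=(234,218,382,274); 
mt=boardmask(T,rt); print(mt.sum())
qb,f=fit([(T,mt,win(rt,5))],BOARD,[.52,-.02,0.03]); print("board top",qb.round(4),f)
rs=(273,215,355,320); ms=boardmask(S,rs); w=win(rs,5); w[305:]=0; w[:,330:]*=1
qs,f=fit([(S,ms,w)],BOARD,qb); print("board side",qs.round(4),f)
for nm,p,rect in(("top",T,(430,218,448,289)),("side",S,(277,338,379,374))):
    H=hsv(p); w=win(rect,4); m=((H[...,2]>95)&(H[...,1]<70))*w
    q,f=fit([(p,m,w)],TUBE,[.475,-.245,0.1]); print("tube",nm,q.round(4),f,m.sum())
for nm,p,k in(("top",T,1),("side",S,1)):
    x=[t for t in viewer.trace(p,"stand_center") if abs(t["rect"][0]-(244 if nm=="top" else 281))<8][0]
    m=x["pixels"].astype(float); w=win(x["rect"],4)
    if nm=="side": w[:,304:]=0
    q,f=fit([(p,m,w)],STAND,[.483,.25,0.03]); print("stand",nm,q.round(4),f,m.sum())
    x=viewer.trace(p,"mat_center")[0]
    q,f=fit([(p,cv2.morphologyEx(x["pixels"].astype(np.uint8),cv2.MORPH_CLOSE,np.ones((9,9))).astype(float),win(x["rect"],4))],[box(-130,130,-115,115,0,3)],[.49,-.31,0.1]); print("mat",nm,q.round(4),f)
a=T["pixels"][210:280,330:400]; b=S["pixels"][240:310,290:360]
d=np.hstack([cv2.resize(i,(400,400),interpolation=cv2.INTER_CUBIC) for i in (a,b)])
cv2.imwrite("pics/h.png",d[:,:,::-1])
E
```

```text
7612.0
board top [5.121e-01 1.000e-04 3.480e-02] 130.64313725490197
board side [ 0.5475 -0.0778  0.5172] 1723.4392156862746
tube top [ 0.4757 -0.2426  0.0891] 54.94117647058823 752.0
tube side [ 0.4788 -0.2418  0.0969] 292.48627450980393 1997.0
stand top [ 0.483   0.2464 -0.002 ] 39.4078431372549 1148.0
mat top [ 0.4954 -0.3118  0.1895] 997.0156862745098
stand side [0.4868 0.2417 0.0107] 24.545098039215688 852.0
mat side [ 0.4983 -0.3139  0.1936] 3957.0470588235294
```

View pics/h.png

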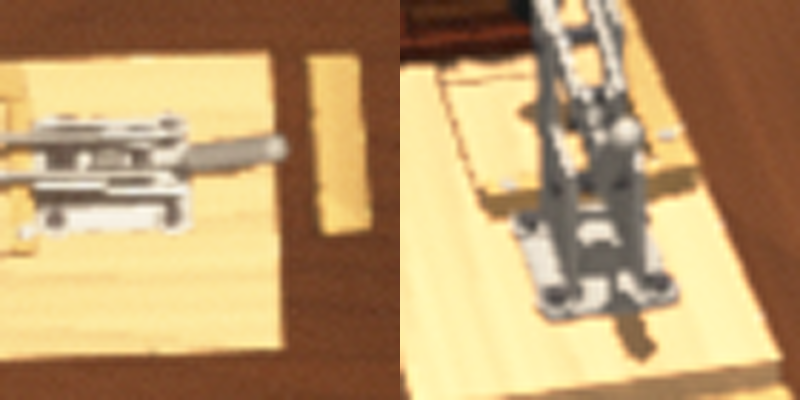

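```bash
cat >> fit.py <<'E'
def handle_fit(T,ut,S,us,q):
    P=tri(T,ut,S,us); e=P-np.array([q[0],q[1],0]); c,s=np.cos(q[2]),np.sin(q[2])
    loc=np.array([c*e[0]+s*e[1],-s*e[0]+c*e[1],e[2]])*1000
    return P,loc,np.hypot(loc[1],loc[2]-68),np.arctan2(loc[2]-68,-loc[1])
E
python3 - <<'E'
from fit import *
T=np.load("T0.npy",allow_pickle=True).item();S=np.load("S0.npy",allow_pickle=True).item()
qb=[.5121,.0001,.0348]
print(handle_fit(T,(378.1,235.9),S,(329.7,262.75),qb))
for n,X in dict(A=(60,-70,18),B=(-90,-70,18),C=(-90,340,18),D=(39,335,34)).items():
    P=place(qb,np.array([X])/1000); print(n,P.round(3),proj(T,P).round(1),proj(S,P).round(1))
im=[]
for p,r0 in((T,(225,205,405,285)),(S,(265,205,365,325))):
    a=p["pixels"].copy(); k=8; a=cv2.resize(a[r0[1]:r0[3],r0[0]:r0[2]],None,fx=4,fy=4,interpolation=cv2.INTER_CUBIC)
    def ln(X,q,col):
        u=((proj(p,place(q,np.array(X)/1000))-np.array(r0[:2])+.5)*4).round().astype(int); cv2.polylines(a,[u.reshape(-1,1,2)],False,col,1,cv2.LINE_AA)
    ln([(-90,-70,18),(60,-70,18),(60,340,18),(-90,340,18),(-90,-70,18)],qb,(255,0,0))
    ln([(39,55,34),(39,335,34)],qb,(0,0,255)); ln([(39,64,34),(-38,64,34)],qb,(0,0,255))
    ln([(0,0,68),(0,-61,131)],qb,(0,255,0))
    for z,w,l in((32,38,60),(62,30,56)): ln([(-w,-l,z),(w,-l,z),(w,l,z),(-w,l,z),(-w,-l,z)],[.484,.245,.0],(0,255,255))
    im.append(a)
h=[np.vstack([im[0],np.zeros((160,720,3),np.uint8)]),im[1]]
o=np.hstack(h); cv2.imwrite("pics/ov.png",cv2.resize(o,(800,int(o.shape[0]*800/o.shape[1])),interpolation=cv2.INTER_AREA)[:,:,::-1]); print(o.shape)
E
```

```text
(array([ 0.51514622, -0.0611427 ,  0.12604806]), array([  0.91355878, -61.31160368, 126.04805608]), np.float64(84.43156732351244), np.float64(0.7580628417284654))
A [[ 0.574 -0.068  0.018]] [[376.7 218.4]] [[354.6 301.5]]
B [[ 0.425 -0.073  0.018]] [[379.1 270.5]] [[290.5 310.2]]
C [[0.41  0.337 0.018]] [[235.7 275.6]] [[267.8 227. ]]
D [[0.539 0.336 0.034]] [[235.5 230.1]] [[312.1 217.9]]
(480, 1120, 3)
```

View pics/ov.png

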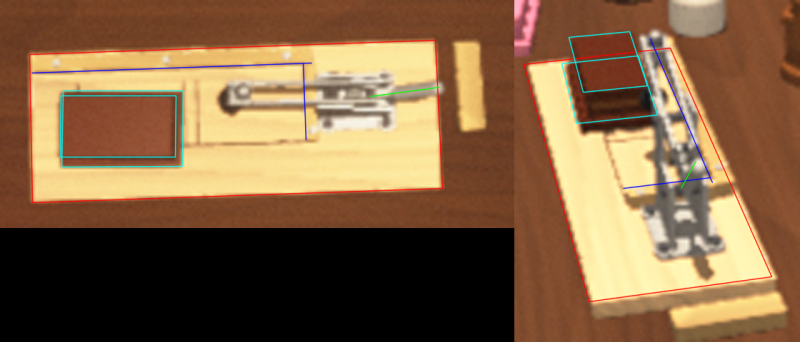

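```bash
cat > g.py <<'E'
import sys
from h import *
QB=[.5121,.0001,.0348]
def goal(P,yaw=None,frame="w",o=None):
    o=o or get_obs(); M=R.from_rotvec(o["orientation"]).as_matrix(); P=np.array(P,float)
    c,s=np.cos(QB[2]),np.sin(QB[2])
    if frame=="b":
        P=np.array([QB[0]+c*P[0]-s*P[1],QB[1]+s*P[0]+c*P[1],P[2]])
    d=M.T@(P-o["tcp_pos"]); y0=np.arctan2(M[1,0],M[0,0]); t=0
    if yaw is not None: t=-((yaw+(QB[2] if frame=="b" else 0)-y0+np.pi)%(2*np.pi)-np.pi)
    print("tgt",P.round(4),"shift",(d/.2).round(4),"turn",round(t/(np.pi/2),4),"rows>",round(max(np.linalg.norm(d)/.0417,abs(np.degrees(t))/7.16),1))
def st():
    o=get_obs(); M=R.from_rotvec(o["orientation"]).as_matrix(); e=o["tcp_pos"]-np.array([QB[0],QB[1],0]);c,s=np.cos(QB[2]),np.sin(QB[2])
    print("t",o["clock"].round(2),"tcp",o["tcp_pos"].round(4),"brd",np.array([c*e[0]+s*e[1],-s*e[0]+c*e[1]]).round(4),"yaw",np.degrees(np.arctan2(M[1,0],M[0,0])).round(2),"q",o["joints"].round(2),"F",o["contact_force"].round(1),"w",o["grip_width"].round(4))
E
python3 - <<'E'
from g import *
st(); goal([.409,.2417,.16],np.pi+.0348)
E
```

```text
Traceback (most recent call last):
  File "g.py", line 14, in st
    print("t",o["clock"].round(2),"tcp",o["tcp_pos"].round(4),"brd",np.array([c*e[0]+s*e[1],-s*e[0]+c*e[1]]).round(4),"yaw",np.degrees(np.arctan2(M[1,0],M[0,0])).round(2),"q",o["joints"].round(2),"F",o["contact_force"].round(1),"w",o["grip_width"].round(4))
              ^^^^^^^^^^^^^^^^
AttributeError: 'float' object has no attribute 'round'
```

```bash
sed -i 's/o\["clock"\].round(2)/round(o["clock"],2)/; s/o\["grip_width"\].round(4)/round(float(o["grip_width"]),4)/' g.py; python3 -c "
from g import *
st(); goal([.409,.2417,.16],np.pi+.0348)"
```

```text
t 2.0 tcp [0.2892 0.6099 0.2105] brd [-0.2016  0.6172] yaw 154.63 q [-1.24  0.48  0.02  1.56 -0.01  1.11 -0.08] F [0.3 1.  0.3] w 0.0854
tgt [0.409  0.2417 0.16  ] shift [-1.3302 -1.4069  0.2524] turn -0.304 rows> 9.4
```

Call:
play_rows --commands '[[[1, -0.7, -0.7, 0.1, -0.3], [1, -0.7, -0.7, 0.1, -0.3], [1, -0.7, -0.7, 0.1, -0.3], [1, -0.7, -0.7, 0.1, -0.3], [1, -0.7, -0.7, 0.1, -0.3], [1, -0.7, -0.7, 0.1, -0.3]]]' --grip_force 20

```text
clock: 2.5
tcp_pos: [0.3595, 0.4153, 0.1898]
orientation: [-0.03, 3.141, -0.008]
contact_force: [0.2, -0.0, 0.0]
grip_width: 0.0122
gripper_force: 0.0
```

```bash
python3 -c "
from g import *
st(); goal([.409,.2417,.12],np.pi+.0348); goal([-.095,.245,.023],np.pi,'b')"
```

```text
t 2.5 tcp [0.3595 0.4153 0.1898] brd [-0.1381  0.4202] yaw -178.9 q [-0.94  0.3  -0.04  1.88  0.02  0.97  0.6 ] F [ 0.2 -0.   0. ] w 0.0122
tgt [0.409  0.2417 0.12  ] shift [-0.2309 -0.8707  0.3536] turn -0.0099 rows> 4.6
tgt [0.4086 0.2416 0.023 ] shift [-0.2288 -0.8685  0.8386] turn -0.0099 rows> 5.9
```

Call:
play_rows --commands '[[[1, -0.23, -0.87, 0.1, 0], [1, -0.23, -0.87, 0.2, 0], [1, -0.23, -0.87, 0.3, 0], [1, -0.23, -0.87, 0.35, 0], [1, -0.23, -0.87, 0.45, 0], [1, -0.23, -0.87, 0.6, 0], [1, -0.23, -0.87, 0.75, 0], [1, -0.23, -0.87, 0.84, 0], [1, -0.23, -0.87, 0.84, 0]]]'

```text
clock: 3.25
tcp_pos: [0.4046, 0.2494, 0.0195]
orientation: [0.044, -3.136, 0.006]
contact_force: [-0.6, 0.1, 0.9]
grip_width: 0.0004
gripper_force: 0.0
```

```bash
python3 -c "
from g import *
st(); goal([-.068,.245,.023],np.pi,'b'); goal([-.047,.245,.023],np.pi,'b')
T=viewer.grab_frame('top');S=viewer.grab_frame('side')
a=cv2.resize(T['pixels'][200:290,220:400],None,fx=2.2,fy=2.2);b=cv2.resize(S['pixels'][170:330,240:400],None,fx=2.4,fy=2.4)
a=np.vstack([a,np.zeros((b.shape[0]-a.shape[0],a.shape[1],3),np.uint8)]);cv2.imwrite('pics/p1.png',np.hstack([a,b])[:,:,::-1])
"
```

```text
t 3.25 tcp [0.4046 0.2494 0.0195] brd [-0.0987  0.2529] yaw -178.39 q [-0.7   0.45  0.02  2.17 -0.02  0.53  0.93] F [-0.6  0.1  0.9] w 0.0004
tgt [0.4356 0.2426 0.023 ] shift [-0.1539 -0.0384 -0.0183] turn -0.0043 rows> 0.8
tgt [0.4566 0.2433 0.023 ] shift [-0.2589 -0.0377 -0.0188] turn -0.0043 rows> 1.3
```

View pics/p1.png

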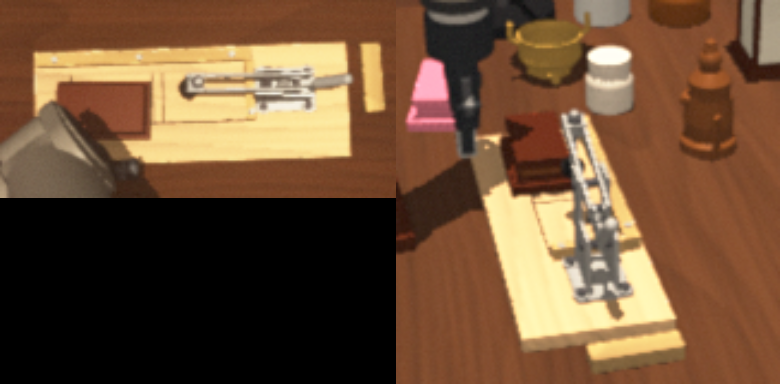

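Call:
play_rows --commands '[[[1, 0, -0.04, -0.02, 0], [1, -0.04, -0.04, -0.02, 0], [1, -0.08, -0.04, -0.02, 0], [1, -0.12, -0.04, -0.02, 0], [1, -0.12, -0.04, -0.02, 0]]]'

```text
clock: 3.77
tcp_pos: [0.434, 0.2441, 0.0275]
orientation: [-0.042, 3.138, 0.003]
contact_force: [0.5, -0.3, 0.3]
grip_width: 0.0
gripper_force: 0.0
```

```bash
python3 -c "
from g import *
st(); goal([-.048,.245,.023],np.pi,'b')"
```

```text
t 3.77 tcp [0.434  0.2441 0.0275] brd [-0.0696  0.2465] yaw -178.46 q [-0.66  0.46  0.02  2.12 -0.02  0.56  0.98] F [ 0.5 -0.3  0.3] w 0.0
tgt [0.4556 0.2433 0.023 ] shift [-0.108  -0.0068  0.0229] turn -0.0051 rows> 0.5
```

Call:
play_rows --commands '[[[1, 0, 0, 0.02, 0], [1, -0.01, 0, 0.02, 0], [1, -0.02, 0, 0.02, 0], [1, -0.03, 0, 0.02, 0], [1, -0.04, 0, 0.02, 0], [1, -0.05, 0, 0.02, 0], [1, -0.06, 0, 0.02, 0], [1, -0.07, 0, 0.02, 0], [1, -0.08, 0, 0.02, 0], [1, -0.09, 0, 0.02, 0], [1, -0.1, 0, 0.02, 0], [1, -0.1, 0, 0.02, 0]]]'

```text
clock: 4.77
tcp_pos: [0.4513, 0.244, 0.0224]
orientation: [-0.044, 3.141, 0.0]
contact_force: [-1.4, -0.6, -0.9]
grip_width: 0.0003
gripper_force: 0.7
```

```bash
python3 -c "
from g import *
st(); goal([-.048,.245,.023],np.pi,'b')
from fit import *
T=viewer.grab_frame('top')
for x in viewer.trace(T,'stand_center'): print(x['score'],x['rect'],x['pixels'].sum())
save(T,'t2.png')
"
```

```text
t 4.77 tcp [0.4513 0.244  0.0224] brd [-0.0522  0.2459] yaw -178.38 q [-0.64  0.48  0.02  2.08 -0.02  0.57  1.  ] F [-1.4 -0.6 -0.9] w 0.0003
tgt [0.4556 0.2433 0.023 ] shift [-0.0212 -0.0044 -0.0029] turn -0.0042 rows> 0.1
0.91 [172.2, 267.2, 220.3, 301.6] 1167
0.85 [290.1, 301.7, 312.2, 339.0] 415
0.56 [262.8, 233.8, 289.6, 259.6] 438
0.42 [430.0, 214.6, 448.9, 290.4] 744
```

Call:
play_rows --commands '[[[1, -0.007, 0, 0, 0], [1, -0.014, 0, 0, 0], [1, -0.021, 0, 0, 0], [1, -0.028, 0, 0, 0], [1, -0.028, 0, 0, 0]]]'

```text
clock: 5.28
tcp_pos: [0.4571, 0.2443, 0.0225]
orientation: [-0.044, 3.141, 0.0]
contact_force: [-1.6, 0.0, -0.8]
grip_width: -0.0001
gripper_force: 0.4
```

```bash
python3 -c "
from g import *
st()"
```

```text
t 5.28 tcp [0.4571 0.2443 0.0225] brd [-0.0465  0.2459] yaw -178.38 q [-0.63  0.49  0.02  2.07 -0.02  0.58  1.01] F [-1.6  0.  -0.8] w -0.0001
```

Call:
play_rows --commands '[[[1, -0.007, 0, 0, 0], [1, -0.014, 0, 0, 0], [1, -0.02, 0, 0, 0], [1, -0.02, 0, 0, 0]]]'

```text
clock: 5.62
tcp_pos: [0.461, 0.2444, 0.0225]
orientation: [-0.044, 3.141, 0.0]
contact_force: [-1.5, 0.4, -0.0]
grip_width: -0.0001
gripper_force: 0.4
```

```bash
python3 -c "
from g import *
st()"
```

```text
t 5.62 tcp [0.461  0.2444 0.0225] brd [-0.0426  0.246 ] yaw -178.38 q [-0.63  0.49  0.02  2.06 -0.02  0.58  1.01] F [-1.5  0.4 -0. ] w -0.0001
```

Call:
play_rows --commands '[[[1, -0.007, 0, 0, 0], [1, -0.014, 0, 0, 0], [1, -0.02, 0, 0, 0], [1, -0.02, 0, 0, 0]]]'

```text
clock: 5.95
tcp_pos: [0.4651, 0.2445, 0.0225]
orientation: [-0.044, 3.141, 0.0]
contact_force: [-1.8, 0.2, -0.5]
grip_width: 0.0001
gripper_force: 0.4
```

```bash
python3 -c "
from g import *
st()
T=viewer.grab_frame('top')
S=viewer.grab_frame('side')
a=cv2.resize(T['pixels'][210:290,220:320],None,fx=4,fy=4);b=cv2.resize(S['pixels'][200:280,260:360],None,fx=4,fy=4)
cv2.imwrite('pics/p2.png',np.hstack([a,b])[:,:,::-1])
"
```

```text
t 5.95 tcp [0.4651 0.2445 0.0225] brd [-0.0385  0.2459] yaw -178.38 q [-0.62  0.5   0.02  2.06 -0.02  0.59  1.01] F [-1.8  0.2 -0.5] w 0.0001
```

View pics/p2.png

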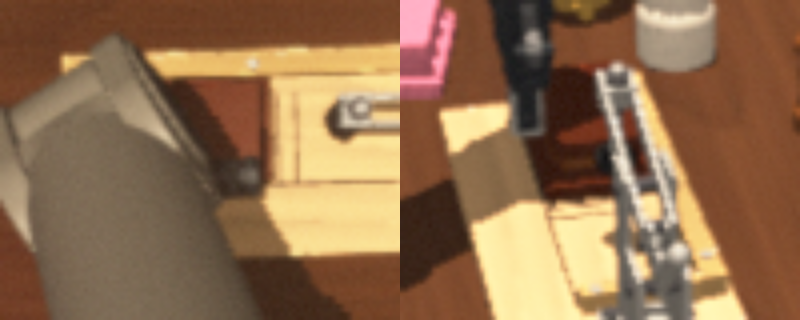

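Call:
play_rows --commands '[[[1, -0.006, 0, 0, 0], [1, -0.012, 0, 0, 0], [1, -0.018, 0, 0, 0], [1, -0.018, 0, 0, 0]]]'

```text
clock: 6.38
tcp_pos: [0.4654, 0.2443, 0.0222]
orientation: [0.046, -3.137, 0.002]
contact_force: [-9.4, -1.0, 6.6]
grip_width: -0.0003
gripper_force: 4.6
```

```bash
python3 -c "
from g import *
st()"
```

```text
t 6.38 tcp [0.4654 0.2443 0.0222] brd [-0.0382  0.2457] yaw -178.32 q [-0.62  0.5   0.02  2.05 -0.02  0.6   1.02] F [-9.4 -1.   6.6] w -0.0003
```

Call:
play_rows --commands '[[[1, 0.02, 0, 0, 0], [1, 0.1, 0, 0, 0], [1, 0.25, 0, -0.1, 0], [1, 0.3, 0, -0.3, 0], [1, 0.3, 0.3, -0.5, 0], [1, 0.3, 0.6, -0.5, -0.3], [1, 0.3, 0.6, -0.5, -0.6], [1, 0.3, 0.9, -0.5, -0.6], [1, 0.3, 0.9, -0.5, -0.6], [1, 0.3, 0.9, -0.5, -0.6], [1, 0.3, 0.9, -0.5, -0.6]]]'

```text
clock: 7.3
tcp_pos: [0.403, 0.4255, 0.1227]
orientation: [-1.204, 2.899, 0.002]
contact_force: [0.6, -0.9, -0.2]
grip_width: -0.0
gripper_force: 0.0
```

```bash
python3 -c "
from g import *
from fit import *
st()
T=viewer.grab_frame('top')
S=viewer.grab_frame('side')
for p in(T,S):
  for x in viewer.trace(p,'stand_center'):
    m=x['pixels']; c=np.argwhere(m).mean(0)[::-1]; w0=onz(p,c,.05); print(round(x['score'],2),np.round(x['rect']),m.sum(),w0.round(3))
    if .44<w0[0]<.56 and .2<w0[1]<.3:
      w=win(x['rect'],4)
      if p is S: w[:,int(x['rect'][2])-4:]=0
      q,f=fit([(p,m.astype(float),w)],STAND,[.5,.245,.03]); e=q[:2]-np.array(QB[:2]);c,s=np.cos(QB[2]),np.sin(QB[2]); print('stand',q.round(4),'brd',c*e[0]+s*e[1],-s*e[0]+c*e[1],f)
a=cv2.resize(T['pixels'][210:290,220:320],None,fx=4,fy=4);b=cv2.resize(S['pixels'][200:280,260:360],None,fx=4,fy=4)
cv2.imwrite('pics/p3.png',np.hstack([a,b])[:,:,::-1])
goal([.0,.335,.1],np.pi/2,'b')
"
```

```text
t 7.3 tcp [0.403  0.4255 0.1227] brd [-0.0943  0.4289] yaw -134.89 q [-0.79  0.43 -0.17  1.85  0.09  0.86  1.36] F [ 0.6 -0.9 -0.2] w -0.0
0.85 [185. 270. 218. 299.] 697 [0.383 0.418 0.05 ]
0.67 [244. 228. 289. 255.] 1184 [0.502 0.246 0.05 ]
stand [0.5038 0.2482 0.0452] brd 0.0003761600695074644 0.24820924337390748 56.1764705882353
0.62 [250. 302. 311. 345.] 2252 [0.278 0.201 0.05 ]
0.92 [244. 198. 272. 223.] 691 [0.39  0.383 0.05 ]
0.78 [198. 225. 246. 283.] 1947 [0.279 0.155 0.05 ]
0.67 [288. 213. 318. 247.] 572 [0.493 0.225 0.05 ]
stand [0.51   0.2408 0.0252] brd 0.006319051069761673 0.2406024350399948 128.8862745098039
0.52 [321. 308. 359. 326.] 447 [ 0.517 -0.158  0.05 ]
0.34 [298. 372. 399. 398.] 1071 [ 0.487 -0.352  0.05 ]
tgt [0.5004 0.3349 0.1   ] shift [-0.0401 -0.6516  0.1129] turn 1.4703 rows> 18.5
```

View pics/p3.png

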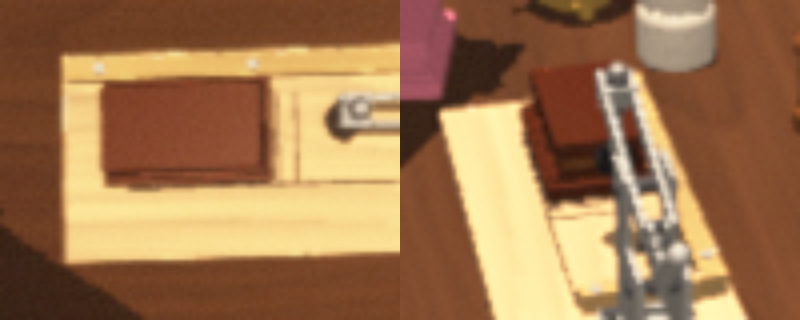

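Call:
play_rows --commands '[[[1, -0.04, -0.65, 0.1, -0.53], [1, -0.04, -0.65, 0.1, -0.53], [1, -0.04, -0.65, 0.1, -0.53], [1, -0.04, -0.65, 0.1, -0.53], [1, -0.04, -0.65, 0.1, -0.53], [1, -0.04, -0.65, 0.1, -0.53], [1, -0.04, -0.65, 0.1, -0.53], [1, -0.04, -0.65, 0.2, -0.53], [1, -0.04, -0.65, 0.3, -0.53], [1, -0.04, -0.65, 0.4, -0.53], [1, -0.04, -0.65, 0.48, -0.53], [1, -0.04, -0.65, 0.48, -0.53]]]'

```text
clock: 8.5
tcp_pos: [0.4984, 0.3337, 0.0234]
orientation: [2.258, -2.177, -0.0]
contact_force: [-0.2, -1.1, 0.4]
grip_width: -0.0001
gripper_force: 0.0
```

```bash
python3 -c "
from g import *
st(); goal([0,.325,.023],-np.pi/2,'b');goal([0,.200,.023],-np.pi/2,'b')"
```

```text
t 8.5 tcp [0.4984 0.3337 0.0234] brd [-0.0021  0.3339] yaw -87.91 q [-0.47  0.61 -0.29  1.86  0.25  0.72  2.27] F [-0.2 -1.1  0.4] w -0.0001
tgt [0.5008 0.3249 0.023 ] shift [ 0.0445 -0.0106  0.0022] turn 0.001 rows> 0.2
tgt [0.5051 0.2    0.023 ] shift [ 0.6695 -0.0096  0.0043] turn 0.001 rows> 3.2
```

Call:
play_rows --commands '[[[1, 0.03, -0.01, 0, 0], [1, 0.08, -0.01, 0, 0], [1, 0.12, -0.01, 0, 0], [1, 0.17, -0.01, 0, 0], [1, 0.22, -0.01, 0, 0], [1, 0.27, -0.01, 0, 0], [1, 0.32, -0.01, 0, 0], [1, 0.37, -0.01, 0, 0], [1, 0.42, -0.01, 0, 0], [1, 0.47, -0.01, 0, 0], [1, 0.52, -0.01, 0, 0], [1, 0.56, -0.01, 0, 0]]]'

```text
clock: 9.5
tcp_pos: [0.5064, 0.2225, 0.0264]
orientation: [2.265, -2.177, 0.0]
contact_force: [0.7, 4.4, 3.8]
grip_width: -0.0
gripper_force: 2.1
```

```bash
python3 -c "
from g import *
st(); goal([0,.195,.023],-np.pi/2,'b')"
```

```text
t 9.5 tcp [0.5064 0.2225 0.0264] brd [0.0021 0.2224] yaw -87.74 q [-0.29  0.54 -0.3   1.97  0.25  0.66  2.43] F [0.7 4.4 3.8] w -0.0
tgt [0.5053 0.195  0.023 ] shift [0.1372 0.0109 0.0172] turn 0.003 rows> 0.7
```

Call:
play_rows --commands '[[[1, 0.02, 0, 0.01, 0], [1, 0.04, 0, 0.01, 0], [1, 0.06, 0, 0.01, 0], [1, 0.08, 0, 0.01, 0], [1, 0.1, 0, 0.01, 0], [1, 0.1, 0, 0.01, 0]]]'

```text
clock: 10.0
tcp_pos: [0.5069, 0.2023, 0.0241]
orientation: [2.263, -2.176, 0.0]
contact_force: [0.2, -1.0, 0.1]
grip_width: 0.0
gripper_force: 0.0
```

```bash
python3 -c "
from g import *
st(); goal([0,.187,.023],-np.pi/2,'b')"
```

```text
t 10.0 tcp [0.5069 0.2023 0.0241] brd [0.0018 0.2023] yaw -87.76 q [-0.26  0.54 -0.3   1.99  0.25  0.65  2.46] F [ 0.2 -1.   0.1] w 0.0
tgt [0.5056 0.187  0.023 ] shift [0.0764 0.0095 0.0056] turn 0.0027 rows> 0.4
```

```bash
cat > chk.py <<'E'
from g import *
from fit import *
def chk(q0):
  for v in("top","side"):
    p=viewer.grab_frame(v)
    for x in viewer.trace(p,"stand_center"):
      m=x["pixels"]; c=np.argwhere(m).mean(0)[::-1]; w0=onz(p,c,.05)
      if .42<w0[0]<.58 and .05<w0[1]<.3:
        e=w0[:2]-np.array(QB[:2]);c,s=np.cos(QB[2]),np.sin(QB[2]); print(v,round(x["score"],2),np.round(x["rect"]),m.sum(),"cent brd",(c*e[0]+s*e[1]).round(4),(-s*e[0]+c*e[1]).round(4))
        u=proj(p,place([QB[0]+c*.001-s*.1245,QB[1]+.1245*c,QB[2]],np.vstack(STAND))); print(" home rect",u.min(0).round(),u.max(0).round())
  return
E
python3 -c "
from chk import *
chk(0)
for v in ('top','side'):
  p=viewer.grab_frame(v); save(p,v+'3.png')
a=cv2.imread('pics/top3.png')[200:290,230:390];b=cv2.imread('pics/side3.png')[190:320,250:370]
a=cv2.resize(a,(480,270),interpolation=cv2.INTER_CUBIC);b=cv2.resize(b,(320,347),interpolation=cv2.INTER_CUBIC)
cv2.imwrite('pics/p4.png',np.hstack([np.vstack([a,np.zeros((77,480,3),np.uint8)]),b]))
"
```

```text
top 0.84 [293. 228. 326. 254.] 419 cent brd 0.0046 0.1072
 home rect [288. 227.] [331. 255.]
side 0.81 [297. 234. 323. 270.] 523 cent brd -0.0165 0.1183
 home rect [295. 235.] [333. 276.]
```

View pics/p4.png

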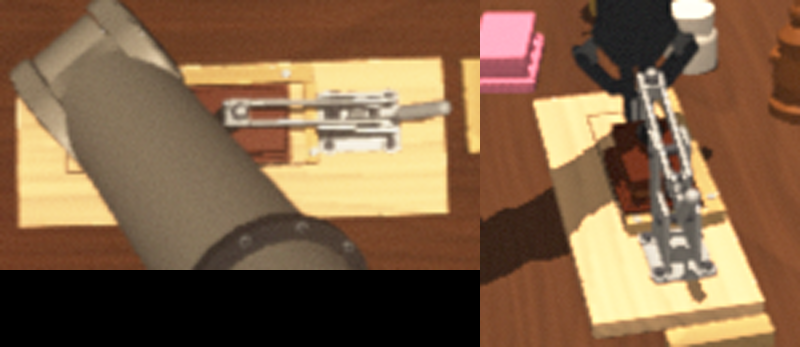

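Call:
play_rows --commands '[[[1, 0.01, 0, 0, 0], [1, 0.02, 0, 0, 0], [1, 0.03, 0, 0, 0], [1, 0.03, 0, 0, 0]]]'

```text
clock: 10.63
tcp_pos: [0.5074, 0.1977, 0.0245]
orientation: [2.265, -2.177, -0.0]
contact_force: [0.6, 1.0, -0.4]
grip_width: 0.0
gripper_force: 0.3
```

```bash
python3 -c "
from g import *
st()"
```

```text
t 10.63 tcp [0.5074 0.1977 0.0245] brd [0.0022 0.1977] yaw -87.71 q [-0.25  0.53 -0.3   1.99  0.25  0.65  2.47] F [ 0.6  1.  -0.4] w 0.0
```

Call:
play_rows --commands '[[[1, 0.01, 0, 0, 0], [1, 0.02, 0, 0, 0], [1, 0.025, 0, 0, 0], [1, 0.025, 0, 0, 0]]]'

```text
clock: 10.97
tcp_pos: [0.5077, 0.1926, 0.0245]
orientation: [2.265, -2.177, 0.0]
contact_force: [0.3, 1.7, -0.7]
grip_width: -0.0001
gripper_force: 0.3
```

```bash
python3 -c "
from g import *
st()"
```

```text
t 10.97 tcp [0.5077 0.1926 0.0245] brd [0.0023 0.1925] yaw -87.72 q [-0.24  0.53 -0.3   2.    0.25  0.65  2.48] F [ 0.3  1.7 -0.7] w -0.0001
```

Call:
play_rows --commands '[[[1, 0.01, 0, 0, 0], [1, 0.02, 0, 0, 0], [1, 0.025, 0, 0, 0], [1, 0.025, 0, 0, 0]]]'

```text
clock: 11.3
tcp_pos: [0.508, 0.1887, 0.0246]
orientation: [-2.265, 2.175, 0.001]
contact_force: [-0.6, 3.7, -0.3]
grip_width: -0.0004
gripper_force: 2.0
```

```bash
python3 -c "
from g import *
st()"
```

```text
t 11.3 tcp [0.508  0.1887 0.0246] brd [0.0024 0.1886] yaw -87.68 q [-0.23  0.53 -0.3   2.    0.25  0.65  2.49] F [-0.6  3.7 -0.3] w -0.0004
```

Call:
play_rows --commands '[[[1, 0.008, 0, 0, 0], [1, 0.012, 0, 0, 0], [1, 0.012, 0, 0, 0]]]'

```text
clock: 11.55
tcp_pos: [0.508, 0.1886, 0.0249]
orientation: [-2.265, 2.172, 0.003]
contact_force: [-0.9, 9.7, -1.1]
grip_width: -0.0003
gripper_force: 4.4
```

```bash
python3 -c "
from g import *
st()"
```

```text
t 11.55 tcp [0.508  0.1886 0.0249] brd [0.0024 0.1885] yaw -87.59 q [-0.23  0.53 -0.3   2.    0.25  0.64  2.49] F [-0.9  9.7 -1.1] w -0.0003
```

Call:
play_rows --commands '[[[1, -0.01, 0, 0, 0], [1, -0.1, 0, 0, 0], [1, -0.25, 0, -0.05, 0], [1, -0.25, 0, -0.3, 0], [1, -0.25, 0, -0.5, 0.1], [1, -0.25, 0, -0.7, 0.2], [1, -0.25, 0, -0.9, 0.3], [1, -0.25, 0, -1, 0.4], [1, -0.25, 0, -1, 0.5], [0, -0.05, 0, -1, 0.6], [0, 0.15, 0, -1, 0.68]]]'

```text
clock: 12.47
tcp_pos: [0.5089, 0.1561, 0.2251]
orientation: [-1.127, 2.931, -0.0]
contact_force: [1.3, -1.0, -0.3]
grip_width: 0.0231
gripper_force: 0.0
```

```bash
python3 -c "
from chk import *
st(); chk(0); goal([.5467,-.2355,.22],-np.pi+.093)
T=viewer.grab_frame('top');S=viewer.grab_frame('side')
save(T,'top4.png');save(S,'side4.png')
from fit import *
for nm,p,rect in(('top',T,(430,218,448,289)),('side',S,(277,338,379,374))):
    H=hsv(p); w=win(rect,4); m=((H[...,2]>(95 if nm=='top' else 75))&(H[...,1]<70))*w
    q,f=fit([(p,m,w)],TUBE,[.475,-.245,0.1]); print('tube',nm,q.round(4),f,m.sum())
a=cv2.imread('pics/top4.png')[205:285,270:390]; b=cv2.imread('pics/side4.png')[210:320,260:370]
a=cv2.resize(a,(480,320),interpolation=cv2.INTER_CUBIC);b=cv2.resize(b,(320,320),interpolation=cv2.INTER_CUBIC)
cv2.imwrite('pics/p5.png',np.hstack([a,b]))
"
```

```text
t 12.47 tcp [0.5089 0.1561 0.2251] brd [0.0022 0.156 ] yaw -137.93 q [-0.28  0.24 -0.16  1.87  0.04  1.04  1.85] F [ 1.3 -1.  -0.3] w 0.0231
top 0.79 [310. 228. 331. 252.] 290 cent brd 0.0031 0.086
 home rect [288. 227.] [331. 255.]
side 0.83 [295. 237. 318. 266.] 390 cent brd -0.0196 0.1142
 home rect [295. 235.] [333. 276.]
tgt [ 0.5467 -0.2355  0.22  ] shift [ 1.1606 -1.5702  0.025 ] turn 0.4072 rows> 9.4
tube top [ 0.4755 -0.2425  0.0911] 53.831372549019605 754.0
tube side [ 0.4788 -0.2424  0.0982] 329.62745098039215 2079.0
```

View pics/p5.png

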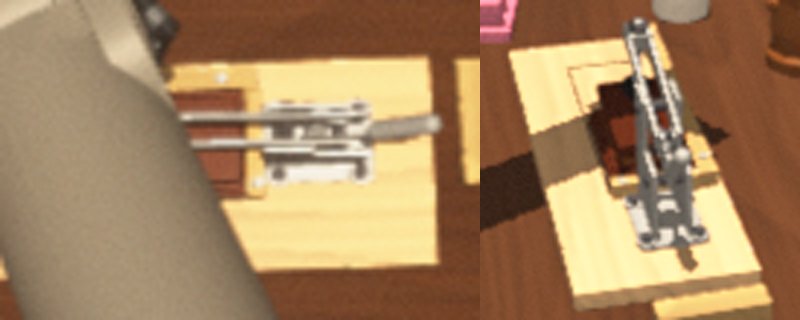

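Call:
play_rows --commands '[[[0, 0.7, -0.95, 0, 0.41], [0, 0.7, -0.95, 0, 0.41], [0, 0.7, -0.95, 0, 0.41], [0, 0.7, -0.95, 0, 0.41], [0, 0.7, -0.95, 0, 0.41], [0, 0.7, -0.95, 0, 0.41], [0, 0.7, -0.95, 0, 0.41]]]'

```text
clock: 13.35
tcp_pos: [0.533, -0.0858, 0.2244]
orientation: [0.131, -3.139, 0.005]
contact_force: [-0.0, 0.3, -0.1]
grip_width: 0.0427
gripper_force: 0.0
```

```bash
python3 -c "
from g import *
st(); goal([.5467,-.2355,.10],-np.pi+.093);goal([.5467,-.2355,.007],-np.pi+.093)"
```

```text
t 13.35 tcp [ 0.533  -0.0858  0.2244] brd [ 0.0179 -0.0866] yaw -175.21 q [-0.03  0.24  0.08  1.87 -0.02  1.03  1.72] F [-0.   0.3 -0.1] w 0.0427
tgt [ 0.5467 -0.2355  0.1   ] shift [-0.0062 -0.7495  0.6247] turn -0.006 rows> 4.7
tgt [ 0.5467 -0.2355  0.007 ] shift [-0.0064 -0.7481  1.0897] turn -0.006 rows> 6.3
```

Call:
play_rows --commands '[[[0, 0, -0.75, 0, -0.005], [0, 0, -0.75, 0, -0.005], [0, 0, -0.75, 0.05, -0.005], [0, 0, -0.75, 0.2, -0.005], [0, 0, -0.75, 0.4, -0.005], [0, 0, -0.75, 0.55, -0.005], [0, 0, -0.75, 0.7, -0.005], [0, 0, -0.75, 0.75, -0.005], [0, 0, -0.75, 0.75, -0.005]]]'

```text
clock: 14.1
tcp_pos: [0.5453, -0.2262, 0.0716]
orientation: [0.161, -3.132, -0.004]
contact_force: [-0.3, 0.3, -0.1]
grip_width: 0.0427
gripper_force: 0.0
```

```bash
python3 -c "
from g import *
st(); goal([.5467,-.2355,.007],-np.pi+.093)"
```

```text
t 14.1 tcp [ 0.5453 -0.2262  0.0716] brd [ 0.0253 -0.2274] yaw -174.12 q [ 0.2   0.51  0.12  1.88 -0.09  0.77  2.04] F [-0.3  0.3 -0.1] w 0.0427
tgt [ 0.5467 -0.2355  0.007 ] shift [-0.004  -0.0477  0.3231] turn 0.0061 rows> 1.6
```

Call:
play_rows --commands '[[[0, 0, -0.01, 0.06, 0], [0, 0, -0.01, 0.12, 0], [0, 0, -0.01, 0.17, 0], [0, 0, -0.01, 0.17, 0], [0, 0, -0.01, 0.17, 0]]]'

```text
clock: 14.52
tcp_pos: [0.5468, -0.2304, 0.0403]
orientation: [0.157, -3.137, -0.0]
contact_force: [0.4, -0.4, 0.2]
grip_width: 0.0422
gripper_force: 0.0
```

```bash
python3 -c "
from g import *
st(); goal([.5467,-.2355,.007],-np.pi+.093)"
```

```text
t 14.52 tcp [ 0.5468 -0.2304  0.0403] brd [ 0.0266 -0.2315] yaw -174.27 q [ 0.21  0.56  0.12  1.89 -0.09  0.7   2.05] F [ 0.4 -0.4  0.2] w 0.0422
tgt [ 0.5467 -0.2355  0.007 ] shift [ 0.0028 -0.0255  0.1665] turn 0.0044 rows> 0.8
```

Call:
play_rows --commands '[[[0, 0, -0.025, 0.06, 0], [0, 0, -0.025, 0.12, 0], [0, 0, -0.025, 0.16, 0], [0, 0, -0.025, 0.16, 0], [0, 0, -0.025, 0.16, 0], [1, 0, -0.025, 0.16, 0], [1, 0, -0.025, 0.16, 0], [1, 0, -0.025, 0.16, 0], [1, 0, -0.025, 0.16, 0], [1, 0, -0.025, 0.16, 0]]]' --grip_force 20

```text
clock: 15.35
tcp_pos: [0.5476, -0.2355, 0.0088]
orientation: [-0.157, 3.137, -0.0]
contact_force: [-0.4, -0.4, -0.4]
grip_width: 0.0001
gripper_force: 0.0
```

```bash
python3 -c "
from g import *
st()"
```

```text
t 15.35 tcp [ 0.5476 -0.2355  0.0088] brd [ 0.0273 -0.2367] yaw -174.28 q [ 0.22  0.61  0.11  1.9  -0.1   0.64  2.06] F [-0.4 -0.4 -0.4] w 0.0001
```

```bash
python3 -c "
from fit import *
from g import st
T=viewer.grab_frame('top');S=viewer.grab_frame('side')
o=get_obs()
for p in (T,S):
  print(proj(p,[o['tcp_pos']]).round(1))
  for t in('bar_center','rasp'):
    for x in viewer.trace(p,t)[:2]: print(t,round(x['score'],2),np.round(x['rect']),x['pixels'].sum(),onz(p,np.argwhere(x['pixels']).mean(0)[::-1],.02).round(3))
save(T,'top5.png');save(S,'side5.png')
a=cv2.imread('pics/top5.png')[185:305,385:525]; b=cv2.imread('pics/side5.png')[300:440,250:420]
a=cv2.resize(a,(396,340),interpolation=cv2.INTER_CUBIC);b=cv2.resize(b,(404,333),interpolation=cv2.INTER_CUBIC)
cv2.imwrite('pics/p6.png',np.hstack([a[:333],b]))
"
```

```text
[[434.7 228. ]]
bar_center 0.61 [432. 230. 447. 287.] 545 [ 0.462 -0.241  0.02 ]
bar_center 0.47 [234. 218. 384. 277.] 6733 [0.489 0.133 0.02 ]
rasp 0.29 [387. 219. 396. 250.] 280 [ 0.525 -0.102  0.02 ]
rasp 0.22 [433. 229. 446. 287.] 513 [ 0.464 -0.241  0.02 ]
[[359.6 353.3]]
bar_center 0.76 [276. 340. 378. 376.] 1680 [ 0.472 -0.249  0.02 ]
bar_center 0.69 [272. 216. 349. 318.] 4698 [0.491 0.085 0.02 ]
rasp 0.76 [299. 371. 400. 398.] 1053 [ 0.495 -0.32   0.02 ]
rasp 0.63 [270. 215. 349. 316.] 4780 [0.49  0.085 0.02 ]
```

View pics/p6.png

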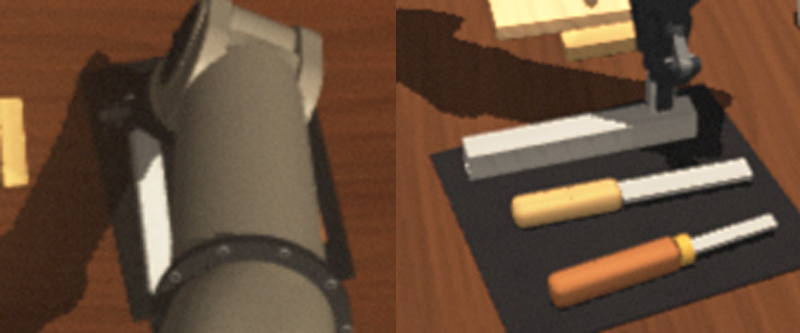

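```bash
python3 -c "
from fit import *
S=np.load('S0.npy',allow_pickle=True).item()
print('p1 exp',proj(S,[[.4046,.2494,.0195]]),'seen 270,232.5'); print('p2 exp',proj(S,[[.4651,.2445,.0225]]),'seen 291.7,232.5')
print('now',proj(S,[[.5476,-.2355,.0088],[.5476,-.2355,.06]]))
im=cv2.imread('pics/side5.png')
for v in range(318,352,3): print(v,' '.join('%3d'%g for g in im[v,345:381].mean(1)))
T=np.load('T0.npy',allow_pickle=True).item()
for y in(-.2355,-.2155): print(proj(T,[[.5476,y,.06]]),proj(S,[[.5476,y,.06]]))
"
```

```text
p1 exp [[268.55899162 241.50643598]] seen 270,232.5
p2 exp [[290.664571   239.26221122]] seen 291.7,232.5
now [[359.65758574 353.23791219]
 [360.08831999 333.67280907]]
318  97 100  98  98 101  77  46  31  32  31  28  29  33  31  29  31  31  32  30  33  31  51 104 127 130 130 117  82  80  86  91  89  88  88  86  87
321  93  95  98  89  80  74  66  51  39  33  30  29  32  37  32  30  33  32  31  31  30  44  61 110 130 131 129 119 101  88  88  90  88  90  89  85
324  88  91  88  86  89  90  88  87  71  46  29  35  34  35  33  35  34  40  65  87  91  82  66  79 120 133 132 129 117  91  74  68  75  86  89  87
327  86  90  87  91  90  91  87  84  76  47  35  31  28  33  35  34  30  35  36  38  50  65  70  67  88 112 120 119 115  94  68  51  51  73  85  91
330  84  86  88  89  91  90  88  86  85  89  89  61  31  29  28  32  33  34  31  31  28  35  36  36  43  53  59  59  57  42  32  36  60  79  89  89
333  43  44  45  44  67  81  59  70  77  75  78  68  44  36  35  26  31  27  30  30  29  29  29  33  32  31  33  32  40  59  79  82  86  86  87  90
336  39  39  37  44  40  41  41  42  40  44
[... 264 characters left out ...]
  36  36  32  29  26  22  27  35  65  80 104  99  63  35  33  33  29  34  34  63  93  98  98  99  98  99  83  48  21  24  22  23  25  22
345  70  74  81  91  98  97  94  96  96  98  95  96 108 101  68  33  33  34  33  42  51  82  97 100 100  99  99  98 100  97  69  32  29  23  26  24
348  98 100 100  99 101 100 101 101 101 101 100 101 100 103 105 100  99 102  98 101  98  98  97  98  99  98  98 100 101 104 104  73  37  25  22  24
351 152 123 100  98 100  98  98 100  99  97  99 101 102 103 103 103 105 105 106 105 104 104 103 105 103 103 105 106 105 104 106  74  34  25  25  23
[[438.68901495 225.64552175]] [[360.08831999 333.67280907]]
[[431.46454787 225.66158354]] [[357.86959211 327.61139002]]
```

Call:
play_rows --commands '[[[0, 0, 0, -0.02, 0], [0, 0, 0, -0.02, 0], [0, 0, 0, -0.02, 0], [0, 0, 0, -0.02, 0], [0, 0, 0, -0.02, 0], [0, 0, 0, 0, 0], [0, 0, 0, 0.03, 0], [0, 0, 0, 0.06, 0], [0, 0, 0, 0.06, 0]]]'

```text
clock: 16.4
tcp_pos: [0.5463, -0.235, -0.0052]
orientation: [0.157, -3.135, -0.002]
contact_force: [0.3, -0.5, 0.1]
grip_width: 0.0425
gripper_force: 0.0
```

```bash
python3 -c "
from g import *
st()"
```

```text
t 16.4 tcp [ 0.5463 -0.235  -0.0052] brd [ 0.026  -0.2361] yaw -174.28 q [ 0.22  0.63  0.1   1.9  -0.1   0.62  2.06] F [ 0.3 -0.5  0.1] w 0.0425
```

Call:
play_rows --commands '[[[0, 0, 0, 0.015, 0], [0, 0, 0, 0.025, 0], [0, 0, 0, 0.025, 0], [1, 0, 0, 0.025, 0], [1, 0, 0, 0.025, 0], [1, 0, 0, 0.025, 0], [1, 0, 0, 0.025, 0], [1, 0, 0, 0.025, 0]]]' --grip_force 20

```text
clock: 17.07
tcp_pos: [0.5476, -0.2357, -0.0083]
orientation: [-0.156, 3.137, -0.0]
contact_force: [0.3, 0.2, 1.2]
grip_width: 0.0244
gripper_force: 20.6
```

```bash
python3 -c "
from g import *
st()"
```

```text
t 17.07 tcp [ 0.5476 -0.2357 -0.0083] brd [ 0.0273 -0.2368] yaw -174.29 q [ 0.22  0.63  0.1   1.9  -0.11  0.61  2.06] F [0.3 0.2 1.2] w 0.0244
```

Call:
play_rows --commands '[[[1, 0, 0, -0.2, 0], [1, 0, 0, -0.4, 0], [1, 0, 0, -0.55, 0], [1, 0, 0, -0.55, 0], [1, 0, 0, -0.55, 0]]]'

```text
clock: 17.48
tcp_pos: [0.5536, -0.236, 0.106]
orientation: [-0.157, 3.124, -0.005]
contact_force: [9.1, 1.0, 10.3]
grip_width: 0.0248
gripper_force: 21.8
```

```bash
cat > tube.py <<'E'
from fit import *
from g import st,goal
from scipy.optimize import minimize
def tubefit(grip,yaw,tilts=np.radians(np.arange(-90,91,5)),L=.171,la=.029):
    # grip: tube-axis point under the pads (world); yaw: heading of the axis grip->B ; tilt: B below grip positive
    S=viewer.grab_frame("side"); x=viewer.trace(S,"bar_center")[:1]
    if not x: print("no bar"); return S
    x=x[0]; m=x["pixels"].astype(float); w=win(x["rect"],25)
    X=np.array([[a,b,c] for a in(-la,L) for b in(-.0125,.0125) for c in(-.0125,.0125)])
    def ren(t):
        e=np.array([np.cos(t)*np.cos(yaw),np.cos(t)*np.sin(yaw),-np.sin(t)]); n=np.array([-np.sin(yaw),np.cos(yaw),0]); k=np.cross(e,n)
        P=grip+X@np.array([e,n,k]); mm=np.zeros((480,640),np.uint8)
        cv2.fillConvexPoly(mm,cv2.convexHull(np.round(proj(S,P)*16).astype(np.int32)),1,shift=4); return mm
    def iou(t): a=ren(t)*w; return (a*m).sum()/np.maximum(a,m*w).sum()
    v=[iou(t) for t in tilts]; t0=tilts[int(np.argmax(v))]
    f=np.arange(t0-.1,t0+.1,.01); vf=[iou(t) for t in f]; t=f[int(np.argmax(vf))]
    print("bar",round(x["score"],2),np.round(x["rect"]),m.sum(),"tilt",round(t,3),np.degrees(t).round(1),"iou",round(max(vf),2)); return S
E
python3 -c "
from tube import *
st(); o=get_obs(); tubefit(o['tcp_pos']+[0,0,.0238],np.pi+.095); print(o['moment'])"
```

```text
t 17.48 tcp [ 0.5536 -0.236   0.106 ] brd [ 0.0333 -0.2374] yaw -174.24 q [ 0.2   0.47  0.13  1.85 -0.08  0.82  2.04] F [ 9.1  1.  10.3] w 0.0248
bar 0.93 [305. 295. 386. 369.] 1601.0 tilt 0.815 46.7 iou 0.71
[ 0.16147227 -1.90594495 -0.01634967]
```

Call:
play_rows --commands '[[[1, 0, 0, 0, 0], [1, 0, 0, 0, 0], [1, 0, 0, -0.1, 0], [1, 0, 0, -0.3, 0], [1, 0, 0, -0.5, 0], [1, 0, 0, -0.65, 0.1], [1, 0, 0, -0.7, 0.25], [1, 0, 0, -0.7, 0.4], [1, 0, 0, -0.7, 0.5], [1, 0, 0, -0.7, 0.5]]]' --grip_force 70

```text
clock: 18.42
tcp_pos: [0.5466, -0.235, 0.2402]
orientation: [-0.824, -3.029, -0.0]
contact_force: [-0.2, 0.3, -4.9]
grip_width: 0.0231
gripper_force: 71.2
```

```bash
python3 -c "
from tube import *
from g import QB
st(); o=get_obs(); print(o['moment'].round(2)); goal([.0005,-.215,.248],np.pi/2,'b')"
```

```text
t 18.42 tcp [ 0.5466 -0.235   0.2402] brd [ 0.0262 -0.2362] yaw 149.56 q [ 0.09  0.32  0.27  1.73 -0.1   1.1   1.43] F [-0.2  0.3 -4.9] w 0.0231
[-0.09 -0.19 -0.02]
tgt [ 0.5201 -0.2148  0.248 ] shift [ 0.1655  0.0202 -0.0386] turn 0.6397 rows> 8.0
```

Call:
play_rows --commands '[[[1, 0, 0, 0, 0.15], [1, 0.05, 0.01, -0.04, 0.3], [1, 0.1, 0.02, -0.04, 0.45], [1, 0.15, 0.02, -0.04, 0.6], [1, 0.165, 0.02, -0.04, 0.64], [1, 0.165, 0.02, -0.04, 0.64], [1, 0.165, 0.02, -0.04, 0.64], [1, 0.165, 0.02, -0.04, 0.64], [1, 0.165, 0.02, -0.04, 0.64], [1, 0.165, 0.02, -0.04, 0.64]]]'

```text
clock: 19.25
tcp_pos: [0.5201, -0.2151, 0.2483]
orientation: [-2.171, -2.268, 0.002]
contact_force: [0.3, -0.7, -5.7]
grip_width: 0.0231
gripper_force: 71.2
```

```bash
cat >> tube.py <<'E'
def tubepts(nm="top"):
    p=viewer.grab_frame(nm); xs=viewer.trace(p,"bar_center")
    out=[]
    for x in xs[:3]:
        m=x["pixels"].astype(np.uint8)
        if m.sum()<100: continue
        c=cv2.findContours(m,0,1)[0]; c=max(c,key=cv2.contourArea); rr=cv2.minAreaRect(c); out.append((round(x["score"],2),np.round(x["rect"]),int(m.sum()),cv2.boxPoints(rr).round(1).tolist()))
    return p,out
E
python3 -c "
from tube import *
st(); o=get_obs(); S=tubefit(o['tcp_pos']+[0,0,.0238],np.pi/2+.0348)
T,out=tubepts('top'); print(out)
save(S,'side6.png');save(T,'top6.png')
np.save('T6.npy',T);np.save('S6.npy',S)
for t in(.7,.75,.8,.85,.9):
  g=o['tcp_pos']+[0,0,.0238]; e=np.array([-np.cos(t)*.0348,np.cos(t),-np.sin(t)]); print(t,'B top',proj(T,[g+.171*e,g-.029*e]).round(1).tolist(),'side',proj(S,[g+.171*e,g-.029*e]).round(1).tolist())
"
```

```text
t 19.25 tcp [ 0.5201 -0.2151  0.2483] brd [ 0.0005 -0.2153] yaw 92.52 q [-0.08  0.27  0.44  1.81 -0.13  1.1   0.45] F [ 0.3 -0.7 -5.7] w 0.0231
bar 0.66 [327. 232. 360. 267.] 700.0 tilt 0.815 46.7 iou 0.77
[(0.86, array([390., 222., 450., 238.]), 652, [[389.1000061035156, 229.3000030517578], [448.1000061035156, 219.5], [450.0, 231.1999969482422], [391.0, 241.0]])]
0.7 B top [[388.6, 233.1], [462.5, 224.3]] side [[330.4, 254.3], [348.1, 235.7]]
0.75 B top [[390.5, 233.3], [462.3, 224.2]] side [[331.0, 258.2], [348.0, 234.9]]
0.8 B top [[392.6, 233.5], [461.9, 224.2]] side [[331.6, 262.0], [347.9, 234.1]]
0.85 B top [[394.7, 233.6], [461.6, 224.2]] side [[332.2, 265.8], [347.7, 233.4]]
0.9 B top [[396.9, 233.8], [461.2, 224.1]] side [[332.9, 269.6], [347.6, 232.6]]
```

```bash
python3 -c "
from tube import *
T=np.load('T6.npy',allow_pickle=True).item();S=np.load('S6.npy',allow_pickle=True).item()
H=hsv(T).astype(int)
for u in list(range(362,384,2))+list(range(386,430,4)):
  col=H[215:255,u,1]; m=np.where(col<85)[0]; 
  print(u,'sat',(m.min()+215,m.max()+215,round(m.mean()+215,1),len(m)) if len(m) else None)
H=hsv(S).astype(int)
print('side')
for v in range(226,290,3):
  m=np.where((H[v,305:375,1]<85))[0]; print(v,(m+305).tolist() if len(m)<45 else (m.min()+305,m.max()+305,len(m)))
"
```

```text
362 sat (np.int64(230), np.int64(250), np.float64(240.0), 21)
364 sat (np.int64(235), np.int64(239), np.float64(237.0), 5)
366 sat (np.int64(235), np.int64(239), np.float64(237.0), 5)
368 sat (np.int64(235), np.int64(238), np.float64(236.5), 4)
370 sat (np.int64(235), np.int64(238), np.float64(236.5), 4)
372 sat (np.int64(234), np.int64(238), np.float64(236.0), 5)
374 sat (np.int64(234), np.int64(238), np.float64(236.0), 5)
376 sat (np.int64(234), np.int64(237), np.float64(235.5), 4)
378 sat (np.int64(234), np.int64(237), np.float64(235.5), 4)
380 sat None
382 sat None
386 sat None
390 sat None
394 sat (np.int64(229), np.int64(238), np.float64(233.5), 10)
398 sat (np.int64(228), np.int64(238), np.float64(233.0), 11)
402 sat (np.int64(228), np.int64(238), np.float64(233.0), 11)
406 sat (np.int64(227), np.int64(237), np.float64(232.0), 11)
410 sat (np.int64(226), np.int64(236), np.float64(231.0), 11)
414 sat (np.int64(226), np.int64(236), np.float64(231.0), 11)
418 sat (np.int64(225), np.int64(236), np.float64(230.5), 12)
422 sat (np.int64(224), np.int64(236), np.float64(230.0), 13)
42
[... 2979 characters left out ...]
 337, 338, 339, 340, 341, 342, 343, 344, 345]
283 [305, 306, 307, 308, 309, 311, 312, 313, 314, 315, 316, 317, 318, 319, 320, 321, 322, 323, 324, 325, 326, 327, 328, 329, 330, 331, 332, 333, 334, 335, 336, 337, 338, 339, 340, 341, 342, 343, 344, 345, 346]
286 [305, 306, 307, 308, 309, 310, 312, 313, 314, 315, 316, 317, 318, 319, 320, 321, 322, 323, 324, 325, 326, 327, 328, 329, 330, 331, 332, 333, 334, 335, 336, 337, 338, 339, 340, 341, 342, 343, 344, 345, 346, 347, 348]
289 [305, 306, 307, 308, 309, 310, 311, 313, 314, 315, 316, 317, 318, 319, 320, 321, 322, 323, 324, 325, 326, 327, 328, 329, 330, 331, 332, 333, 334, 335, 336, 337, 338, 339, 340, 341, 342, 343, 344, 345, 346, 347, 348, 349]
```

```bash
python3 -c "
from tube import *
T=np.load('T6.npy',allow_pickle=True).item();S=np.load('S6.npy',allow_pickle=True).item()
H=hsv(T).astype(int)
for v in (230,232,234,236,238): print(v,H[v,384:402,1].tolist(),H[v,384:402,2].tolist())
Hs=hsv(S).astype(int); print('side')
for v in range(256,280,2): print(v,Hs[v,318:346,1].tolist()); 
g=np.array([.5201,-.2151,.2721])
for t in(.72,.76,.8,.84,.88):
  e=np.array([-np.cos(t)*.044,np.cos(t),-np.sin(t)]); n=np.array([1,.044,0]); k=np.cross(n,e); k/=np.linalg.norm(k)
  C=[g+.171*e+.0125*(a*n+b*k) for a in(-1,1) for b in(-1,1)]
  print(t,'top',proj(T,C).round(1).tolist(),'side',proj(S,C).round(1).tolist())
"
```

```text
230 [153, 141, 135, 132, 135, 138, 119, 67, 52, 51, 49, 47, 50, 47, 51, 50, 48, 50] [148, 226, 241, 243, 241, 237, 228, 184, 175, 166, 166, 170, 172, 170, 169, 167, 169, 168]
232 [154, 148, 138, 139, 141, 150, 111, 65, 49, 48, 47, 52, 48, 52, 51, 54, 50, 51] [151, 221, 234, 233, 217, 148, 145, 160, 166, 169, 167, 171, 169, 168, 165, 171, 170, 171]
234 [145, 146, 147, 145, 145, 141, 107, 67, 51, 49, 46, 49, 47, 51, 47, 47, 49, 49] [88, 112, 123, 121, 118, 114, 134, 160, 169, 173, 172, 172, 172, 169, 173, 172, 171, 173]
236 [157, 152, 145, 148, 144, 148, 119, 77, 52, 50, 47, 48, 45, 49, 50, 50, 51, 48] [83, 106, 123, 121, 124, 117, 126, 155, 171, 173, 170, 171, 170, 168, 169, 169, 171, 170]
238 [159, 149, 153, 153, 152, 143, 124, 83, 59, 52, 52, 58, 59, 62, 56, 62, 73, 68] [82, 103, 115, 123, 119, 116, 125, 145, 159, 161, 157, 154, 134, 128, 123, 119, 105, 98]
side
256 [122, 60, 36, 34, 20, 24, 27, 28, 33, 37, 33, 32, 35, 33, 30, 35, 33, 35, 34, 36, 33, 37, 34, 35, 34, 36, 35, 30]
258 [155, 93, 38, 33, 33, 36, 32, 28, 30, 32, 36, 36, 35, 35, 33, 32, 32, 32, 39, 38, 32, 32, 34, 37, 34, 
[... 1277 characters left out ...]
238.7], [386.9, 238.3], [391.9, 229.1], [386.3, 228.5]] side [[325.3, 262.3], [323.5, 251.0], [336.6, 260.9], [334.8, 249.6]]
0.76 top [[394.1, 238.8], [388.3, 238.4], [393.6, 229.2], [387.7, 228.7]] side [[325.8, 265.4], [323.9, 254.1], [337.2, 263.9], [335.3, 252.7]]
0.8 top [[395.9, 238.9], [389.8, 238.5], [395.3, 229.3], [389.2, 228.8]] side [[326.4, 268.4], [324.4, 257.2], [337.8, 267.0], [335.8, 255.8]]
0.84 top [[397.7, 239.0], [391.4, 238.6], [397.1, 229.4], [390.8, 229.0]] side [[326.9, 271.5], [324.9, 260.3], [338.4, 270.0], [336.3, 258.9]]
0.88 top [[399.6, 239.0], [393.0, 238.7], [399.0, 229.5], [392.5, 229.1]] side [[327.5, 274.4], [325.5, 263.4], [339.0, 272.9], [336.8, 261.9]]
```

Call:
play_rows --commands '[[[1, 0, 0, -0.03, 0], [1, 0, 0, -0.055, 0], [1, 0, 0, -0.055, 0], [1, 0, 0, -0.055, 0]]]' --grip_force 45

```text
clock: 19.78
tcp_pos: [0.5213, -0.2157, 0.2612]
orientation: [2.175, 2.265, 0.001]
contact_force: [0.6, 1.2, -4.1]
grip_width: 0.023
gripper_force: 71.3
```

```bash
python3 -c "
from tube import *
st(); o=get_obs(); print(o['moment'].round(3))
S=viewer.grab_frame('side');T=viewer.grab_frame('top')
Hs=hsv(S).astype(int)
for v in range(246,272,2): print(v,Hs[v,318:346,1].tolist())
H=hsv(T).astype(int)
print(H[232:237,384:396,1].tolist())
g=o['tcp_pos']+[0,0,.0238]
for t in(.76,.8,.84):
  e=np.array([-np.cos(t)*.044,np.cos(t),-np.sin(t)]); n=np.array([1,.044,0]); k=np.cross(n,e); k/=np.linalg.norm(k)
  C=[g+.171*e+.0125*(a*n+b*k) for a in(-1,1) for b in(-1,1)]
  print(t,'top',proj(T,C).round(1).tolist(),'side',proj(S,C).round(1).tolist())
"
```

```text
t 19.78 tcp [ 0.5213 -0.2157  0.2612] brd [ 0.0017 -0.216 ] yaw 92.32 q [-0.08  0.26  0.44  1.79 -0.12  1.12  0.44] F [ 0.6  1.2 -4.1] w 0.023
[-0.221 -0.004  0.005]
246 [30, 23, 25, 21, 22, 27, 35, 37, 37, 34, 38, 86, 79, 44, 31, 33, 40, 40, 32, 33, 35, 33, 35, 35, 30, 33, 32, 37]
248 [34, 40, 61, 155, 166, 168, 73, 39, 33, 37, 34, 33, 36, 28, 31, 35, 32, 39, 34, 38, 35, 30, 35, 35, 36, 37, 34, 35]
250 [39, 26, 38, 133, 203, 185, 149, 57, 36, 40, 33, 35, 35, 35, 31, 35, 34, 33, 30, 35, 32, 34, 32, 32, 32, 34, 35, 37]
252 [33, 40, 51, 80, 187, 199, 165, 72, 36, 35, 32, 31, 32, 38, 35, 32, 38, 32, 32, 30, 29, 33, 32, 34, 32, 32, 35, 33]
254 [66, 37, 31, 42, 51, 88, 100, 49, 35, 36, 33, 33, 29, 33, 33, 40, 38, 39, 41, 36, 39, 41, 40, 39, 33, 35, 44, 94]
256 [124, 61, 36, 34, 20, 24, 27, 31, 39, 40, 32, 33, 34, 34, 30, 32, 37, 37, 39, 40, 36, 33, 30, 30, 30, 57, 121, 158]
258 [153, 97, 41, 33, 33, 36, 29, 36, 35, 31, 36, 37, 36, 33, 35, 34, 35, 35, 31, 33, 35, 33, 30, 37, 91, 152, 166, 162]
260 [113, 63, 34, 34, 35, 33, 37, 36, 36, 35, 33, 34, 37, 35, 35, 35, 33, 33, 42, 49, 41, 47, 79,
[... 692 characters left out ...]
46, 150, 151, 142, 101, 54, 48, 52, 51], [148, 151, 148, 147, 140, 145, 137, 93, 55, 48, 54, 49], [147, 153, 146, 147, 153, 149, 142, 91, 56, 50, 49, 51], [151, 153, 150, 148, 149, 147, 140, 94, 54, 52, 50, 50], [144, 144, 149, 148, 148, 145, 140, 105, 67, 51, 51, 49]]
0.76 top [[395.0, 237.8], [389.1, 237.4], [394.4, 228.2], [388.6, 227.6]] side [[326.3, 260.3], [324.5, 249.0], [337.8, 258.9], [335.9, 247.6]]
0.8 top [[396.8, 237.9], [390.6, 237.5], [396.2, 228.3], [390.1, 227.8]] side [[326.9, 263.4], [324.9, 252.1], [338.4, 261.9], [336.4, 250.7]]
0.84 top [[398.6, 238.0], [392.2, 237.7], [398.1, 228.4], [391.7, 227.9]] side [[327.5, 266.4], [325.5, 255.3], [339.0, 264.9], [336.9, 253.8]]
```

Call:
play_rows --commands '[[[1, 0.02, -0.008, 0.02, 0], [1, 0.05, -0.008, 0.05, 0], [1, 0.08, -0.008, 0.078, 0], [1, 0.11, -0.008, 0.107, 0], [1, 0.135, -0.008, 0.132, 0], [1, 0.15, -0.008, 0.147, 0], [1, 0.15, -0.008, 0.147, 0], [1, 0.15, -0.008, 0.147, 0]]]'

```text
clock: 20.55
tcp_pos: [0.518, -0.1854, 0.2309]
orientation: [-2.176, -2.266, 0.0]
contact_force: [0.2, -0.6, -4.7]
grip_width: 0.0236
gripper_force: 71.1
```

```bash
cat > b.py <<'E'
from tube import *
from g import QB
def B(t=.80):
    st(); o=get_obs(); g=o["tcp_pos"]+[0,0,.0238]; c,s=np.cos(QB[2]),np.sin(QB[2]); e=g-[QB[0],QB[1],0]
    y=-s*e[0]+c*e[1]+.171*np.cos(t); z=e[2]-.171*np.sin(t)-.068
    print("B: y,z",round(y*1e3,1),round(z*1e3+68,1),"s",round(np.hypot(y,z)*1e3,1),"ang",np.arctan2(z,-y).round(3),"M",o["moment"].round(2),"gf",round(float(o["gripper_force"]),1))
E
python3 -c "
from b import *
B()
T=viewer.grab_frame('top');H=hsv(T).astype(int)
for u in list(range(364,384,2))+list(range(384,410,3)):
  m=np.where(H[215:255,u,1]<95)[0]; print(u,(m.min()+215,m.max()+215,round(m.mean()+215,1)) if len(m) else None,end=' ')
S=viewer.grab_frame('side');Hs=hsv(S).astype(int)
for v in range(254,280,2): print(v,Hs[v,318:346,1].tolist())
"
```

```text
t 20.55 tcp [ 0.518  -0.1854  0.2309] brd [-0.0005 -0.1856] yaw 92.33 q [-0.12  0.26  0.42  1.86 -0.12  1.05  0.39] F [ 0.2 -0.6 -4.7] w 0.0236
B: y,z -66.4 132.1 s 92.3 ang 0.767 M [-0.24 -0.04  0.01] gf 71.1
364 (np.int64(224), np.int64(247), np.float64(235.4)) 366 (np.int64(226), np.int64(244), np.float64(236.1)) 368 (np.int64(224), np.int64(239), np.float64(231.9)) 370 (np.int64(223), np.int64(242), np.float64(231.3)) 372 (np.int64(224), np.int64(238), np.float64(231.3)) 374 (np.int64(224), np.int64(254), np.float64(233.6)) 376 (np.int64(228), np.int64(254), np.float64(240.6)) 378 (np.int64(233), np.int64(238), np.float64(235.5)) 380 (np.int64(231), np.int64(240), np.float64(235.5)) 382 (np.int64(231), np.int64(240), np.float64(235.5)) 384 (np.int64(230), np.int64(240), np.float64(235.0)) 387 (np.int64(230), np.int64(239), np.float64(234.5)) 390 (np.int64(229), np.int64(239), np.float64(234.0)) 393 (np.int64(229), np.int64(239), np.float64(234.0)) 396 (np.int64(228), np.int64(239), np.float64(233.5)) 399 (np.int64(228), np.int64(238), np.float64(233.0)) 402 (np.int64(228), np.int
[... 1054 characters left out ...]
35, 38, 67, 112, 87, 101, 123, 125, 127, 128, 126, 140, 151, 166, 163, 158]
270 [36, 39, 40, 42, 35, 28, 33, 38, 31, 32, 25, 36, 38, 36, 70, 125, 139, 136, 133, 132, 131, 135, 133, 134, 141, 156, 166, 161]
272 [32, 38, 35, 39, 33, 27, 36, 34, 38, 34, 33, 26, 28, 36, 56, 108, 136, 139, 133, 135, 135, 133, 134, 132, 123, 138, 159, 160]
274 [37, 38, 37, 91, 128, 110, 84, 59, 36, 30, 33, 35, 35, 31, 53, 109, 130, 130, 127, 124, 122, 106, 93, 78, 68, 100, 137, 161]
276 [35, 34, 39, 51, 53, 42, 41, 37, 33, 30, 40, 35, 35, 29, 46, 78, 68, 66, 63, 63, 68, 66, 69, 70, 71, 71, 102, 138]
278 [33, 38, 33, 34, 38, 41, 39, 42, 37, 32, 36, 33, 28, 31, 36, 89, 93, 70, 66, 63, 65, 69, 70, 70, 71, 72, 71, 96]
```

Call:
play_rows --commands '[[[1, 0.01, 0, 0.01, 0], [1, 0.02, 0, 0.02, 0], [1, 0.03, 0, 0.03, 0], [1, 0.04, 0, 0.039, 0], [1, 0.05, 0, 0.049, 0], [1, 0.05, 0, 0.049, 0], [1, 0.05, 0, 0.049, 0]]]'

```text
clock: 21.23
tcp_pos: [0.5176, -0.1754, 0.2211]
orientation: [-2.176, -2.266, 0.0]
contact_force: [0.4, -0.2, -4.9]
grip_width: 0.0234
gripper_force: 71.1
```

```bash
python3 -c "
from b import *
B()"
```

```text
t 21.23 tcp [ 0.5176 -0.1754  0.2211] brd [-0.0006 -0.1755] yaw 92.33 q [-0.13  0.26  0.42  1.88 -0.12  1.03  0.38] F [ 0.4 -0.2 -4.9] w 0.0234
B: y,z -56.4 122.2 s 78.3 ang 0.766 M [-0.22  0.01  0.02] gf 71.1
```

Call:
play_rows --commands '[[[1, 0.01, 0, 0.01, 0], [1, 0.02, 0, 0.02, 0], [1, 0.03, 0, 0.03, 0], [1, 0.04, 0, 0.039, 0], [1, 0.05, 0, 0.049, 0], [1, 0.05, 0, 0.049, 0]]]'

```text
clock: 21.73
tcp_pos: [0.517, -0.1648, 0.2109]
orientation: [-2.175, -2.266, 0.0]
contact_force: [0.0, 0.0, -5.5]
grip_width: 0.0235
gripper_force: 71.2
```

```bash
python3 -c "
from b import *
B()"
```

```text
t 21.73 tcp [ 0.517  -0.1648  0.2109] brd [-0.0008 -0.165 ] yaw 92.35 q [-0.15  0.27  0.41  1.89 -0.13  1.    0.36] F [ 0.   0.  -5.5] w 0.0235
B: y,z -45.9 112.1 s 63.6 ang 0.765 M [-0.17  0.    0.03] gf 71.2
```

Call:
play_rows --commands '[[[1, 0.01, 0, 0.01, 0], [1, 0.02, 0, 0.02, 0], [1, 0.03, 0, 0.03, 0], [1, 0.04, 0, 0.039, 0], [1, 0.045, 0, 0.044, 0], [1, 0.045, 0, 0.044, 0]]]'

```text
clock: 22.23
tcp_pos: [0.5167, -0.1561, 0.2024]
orientation: [-2.175, -2.266, 0.0]
contact_force: [0.5, -0.4, -4.7]
grip_width: 0.023
gripper_force: 71.2
```

```bash
python3 -c "
from b import *
B()
T=viewer.grab_frame('top');H=hsv(T).astype(int)
for u in list(range(352,410,3)):
  m=np.where(H[215:255,u,1]<95)[0]; print(u,(m.min()+215,m.max()+215,round(m.mean()+215,1),len(m)) if len(m) else None,end=' ')
"
```

```text
t 22.23 tcp [ 0.5167 -0.1561  0.2024] brd [-0.0008 -0.1563] yaw 92.34 q [-0.16  0.27  0.4   1.91 -0.13  0.98  0.35] F [ 0.5 -0.4 -4.7] w 0.023
B: y,z -37.2 103.5 s 51.4 ang 0.762 M [-0.2  -0.07  0.03] gf 71.2
352 (np.int64(227), np.int64(250), np.float64(239.4), 22) 355 (np.int64(220), np.int64(250), np.float64(237.3), 26) 358 (np.int64(226), np.int64(250), np.float64(238.5), 24) 361 (np.int64(226), np.int64(254), np.float64(239.5), 26) 364 (np.int64(223), np.int64(249), np.float64(233.8), 12) 367 (np.int64(226), np.int64(254), np.float64(236.7), 14) 370 (np.int64(224), np.int64(241), np.float64(233.4), 14) 373 (np.int64(223), np.int64(241), np.float64(233.3), 14) 376 (np.int64(232), np.int64(241), np.float64(236.5), 10) 379 (np.int64(231), np.int64(241), np.float64(236.0), 11) 382 (np.int64(230), np.int64(240), np.float64(235.0), 11) 385 (np.int64(230), np.int64(240), np.float64(235.0), 11) 388 (np.int64(230), np.int64(239), np.float64(234.5), 10) 391 (np.int64(230), np.int64(239), np.float64(234.5), 10) 394 (np.int64(229), np.int64(239), np.float64(234.0), 11) 397 (np.int64(228), np.int64(238), np.float64(233.0), 11) 400 (np.int64(228), np.int64(238), np.float64(233.0), 11) 403 (np.int64(228), np.int64(238), np.float64(233.0), 11) 406 (np.int64(227), np.int64(237), np.float64(232.0), 11) 409 (np.int64(227), np.int64(237), np.float64(232.0), 11)
```

Call:
play_rows --commands '[[[1, -0.034, 0, 0.037, 0], [1, -0.069, 0, 0.075, 0], [1, -0.104, 0, 0.118, 0], [1, -0.137, 0, 0.163, 0], [1, -0.167, 0, 0.21, 0], [1, -0.195, 0, 0.258, 0], [1, -0.22, 0, 0.308, 0], [1, -0.22, 0, 0.308, 0]]]' --grip_force 35

```text
clock: 22.95
tcp_pos: [0.5173, -0.2014, 0.1387]
orientation: [-2.176, -2.262, 0.003]
contact_force: [-0.4, 2.7, -1.5]
grip_width: 0.0234
gripper_force: 73.7
```

```bash
python3 -c "
from b import *
B(.5)
S=tubefit(get_obs()['tcp_pos']+[0,0,.0238],np.pi/2+.0348)"
```

```text
t 22.95 tcp [ 0.5173 -0.2014  0.1387] brd [-0.0019 -0.2016] yaw 92.22 q [-0.06  0.38  0.4   1.93 -0.19  0.86  0.48] F [-0.4  2.7 -1.5] w 0.0234
B: y,z -51.5 80.5 s 53.0 ang 0.238 M [0.87 0.04 0.04] gf 73.7
bar 0.55 [321. 272. 353. 293.] 342.0 tilt 0.476 27.3 iou 0.58
```

Call:
play_rows --commands '[[[1, -0.023, 0, 0.05, 0], [1, -0.043, 0, 0.1, 0], [1, -0.061, 0, 0.155, 0], [1, -0.077, 0, 0.208, 0], [1, -0.089, 0, 0.262, 0], [1, -0.098, 0, 0.316, 0], [1, -0.098, 0, 0.316, 0]]]'

```text
clock: 23.63
tcp_pos: [0.52, -0.2253, 0.0771]
orientation: [2.177, 2.257, -0.004]
contact_force: [1.6, -7.0, 3.9]
grip_width: 0.0232
gripper_force: 76.1
```

```bash
python3 -c "
from b import *
B(.15)
S=tubefit(get_obs()['tcp_pos']+[0,0,.0238],np.pi/2+.0348)"
```

```text
t 23.63 tcp [ 0.52   -0.2253  0.0771] brd [ 0.     -0.2256] yaw 92.08 q [ 0.01  0.48  0.37  1.95 -0.24  0.74  0.56] F [ 1.6 -7.   3.9] w 0.0232
B: y,z -56.5 75.4 s 57.0 ang 0.13 M [-1.12 -0.31 -0.15] gf 76.1
bar 0.94 [324. 270. 356. 328.] 419.0 tilt 0.242 13.9 iou 0.46
```

Call:
play_rows --commands '[[[1, -0.007, 0, 0.056, 0], [1, -0.011, 0, 0.11, 0], [1, -0.013, 0, 0.165, 0], [1, -0.012, 0, 0.2, 0], [1, -0.012, 0, 0.2, 0], [1, -0.012, 0, 0.2, 0]]]'

```text
clock: 24.23
tcp_pos: [0.5191, -0.2233, 0.0373]
orientation: [-2.177, -2.265, 0.002]
contact_force: [-0.0, -2.7, -1.7]
grip_width: 0.0231
gripper_force: 75.9
```

```bash
python3 -c "
from b import *
B(0.)
S=tubefit(get_obs()['tcp_pos']+[0,0,.0238],np.pi/2+.0348)"
```

```text
t 24.23 tcp [ 0.5191 -0.2233  0.0373] brd [-0.0008 -0.2235] yaw 92.29 q [ 0.04  0.54  0.34  1.97 -0.28  0.67  0.59] F [-0.  -2.7 -1.7] w 0.0231
B: y,z -52.5 61.1 s 53.0 ang -0.13 M [-0.36  0.12  0.04] gf 75.9
bar 0.94 [322. 279. 354. 342.] 428.0 tilt -0.05 -2.9 iou 0.39
```

Call:
play_rows --commands '[[[1, 0, 0, 0.015, 0], [1, 0.001, 0, 0.03, 0], [1, 0.002, 0, 0.045, 0], [1, 0.003, 0, 0.06, 0], [1, 0.003, 0, 0.06, 0]]]'

```text
clock: 24.75
tcp_pos: [0.52, -0.2215, 0.0256]
orientation: [2.177, 2.265, 0.001]
contact_force: [0.7, -0.1, 2.8]
grip_width: 0.0232
gripper_force: 76.3
```

```bash
python3 -c "
from b import *
B(-.08)
S=tubefit(get_obs()['tcp_pos']+[0,0,.0238],np.pi/2+.0348)
T=viewer.grab_frame('top')
for p in(T,S):
  for n in('pad_face','clamp_handle','clamp_base'):
    for x in viewer.trace(p,n)[:2]: print(n,round(x['score'],2),np.round(x['rect']),x['pixels'].sum())
H0=cv2.imread('pics/side4.png');save(S,'side7.png');H1=cv2.imread('pics/side7.png')
d=(np.abs(H0.astype(int)-H1).sum(2)>90).astype(int)
for v in range(205,300,5): print(v,''.join('#' if x else '.' for x in d[v,270:350:1]))
"
```

```text
t 24.75 tcp [ 0.52   -0.2215  0.0256] brd [ 2.000e-04 -2.218e-01] yaw 92.28 q [ 0.04  0.56  0.32  1.98 -0.29  0.65  0.59] F [ 0.7 -0.1  2.8] w 0.0232
B: y,z -51.3 63.1 s 51.5 ang -0.096 M [ 0.44 -0.11 -0.11] gf 76.3
bar 0.96 [321. 277. 356. 347.] 505.0 tilt -0.117 -6.7 iou 0.42
clamp_handle 0.34 [411. 195. 510. 289.] 1691
clamp_base 0.71 [234. 217. 379. 277.] 6332
clamp_base 0.26 [360. 235. 370. 242.] 48
clamp_handle 0.67 [315. 253. 328. 278.] 86
clamp_base 0.79 [268. 219. 329. 316.] 3699
205 .................................................###############################
210 ..................................................##############################
215 .....................................................###############.###########
220 ........................................#.######................................
225 ........................................#.#...###...............................
230 ........................................########.#..............................
235 ...........................................#.......#.####.......................
240 .......
[... 308 characters left out ...]
.##...#########.....
260 ........######################..#.................##.#.##.###########...........
265 ################################.......................##.###..#################
270 ##########.#############...............................###.#######.......#######
275 ###########.............................................##.#####################
280 ############........................................##....######################
285 ##....................................................####.#####################
290 .....................................................###########################
295 ####.................................................###########################
```

Call:
play_rows --commands '[[[1, 0, 0, 0.015, 0], [1, 0.001, 0, 0.03, 0], [1, 0.001, 0, 0.03, 0]]]'

```text
clock: 25.45
tcp_pos: [0.5195, -0.2214, 0.0193]
orientation: [-2.176, -2.265, -0.0]
contact_force: [2.4, 0.5, 2.7]
grip_width: 0.0228
gripper_force: 76.4
```

```bash
python3 -c "
from b import *
B(-.1)"
```

```text
t 25.45 tcp [ 0.5195 -0.2214  0.0193] brd [-0.0003 -0.2216] yaw 92.3 q [ 0.05  0.57  0.32  1.98 -0.29  0.63  0.6 ] F [2.4 0.5 2.7] w 0.0228
B: y,z -51.4 60.2 s 52.0 ang -0.151 M [ 0.9  -0.29 -0.27] gf 76.4
```

Call:
play_rows --commands '[[[0.25, 0, 0, 0, 0], [0.25, 0, 0, 0, 0], [0.25, 0, 0, 0, 0], [0.25, 0, 0, 0, 0], [1, 0, 0, 0, 0], [1, 0, 0, 0, 0], [1, 0, 0, 0, 0], [1, 0, 0, 0, 0]]]' --grip_force 20

```text
clock: 26.12
tcp_pos: [0.5195, -0.2218, 0.0199]
orientation: [2.176, 2.266, -0.0]
contact_force: [-0.1, -0.2, 0.1]
grip_width: 0.0242
gripper_force: 26.4
```

```bash
python3 -c "
from b import *
B(-.1)
S=tubefit(get_obs()['tcp_pos']+[0,0,.0238],np.pi/2+.0348)
g=get_obs()['tcp_pos']+[0,0,.0238]
for t in(-.2,-.1,0,.1):
  e=np.array([-np.cos(t)*.044,np.cos(t),-np.sin(t)]); n=np.array([1,.044,0]); k=np.cross(n,e)
  C=np.array([g+l*e+.0125*(a*n+b*k) for l in(-.029,.171) for a in(-1,1) for b in(-1,1)]); print(t,proj(S,C).min(0).round(1),proj(S,C).max(0).round(1))
"
```

```text
t 26.12 tcp [ 0.5195 -0.2218  0.0199] brd [-0.0003 -0.2221] yaw 92.31 q [ 0.05  0.57  0.32  1.98 -0.29  0.63  0.6 ] F [-0.1 -0.2  0.1] w 0.0242
B: y,z -51.9 60.8 s 52.4 ang -0.139 M [-0.03 -0.01  0.07] gf 26.4
bar 0.84 [323. 277. 356. 347.] 347.0 tilt 0.349 20.0 iou 0.33
-0.2 [321.2 275. ] [355.  353.3]
-0.1 [321.2 280.3] [354.9 352.9]
0 [321.2 286. ] [354.8 352.2]
0.1 [321.3 292. ] [354.8 351.4]
```

Call:
play_rows --commands '[[[1, -0.02, 0, 0, 0], [1, -0.045, 0, 0, 0], [1, -0.07, 0, 0, 0], [1, -0.095, 0, 0, 0], [1, -0.12, 0, 0, 0], [1, -0.145, 0, 0, 0], [1, -0.17, 0, 0, 0], [1, -0.195, 0, 0, 0], [1, -0.22, 0, 0, 0], [1, -0.24, 0, -0.01, 0], [1, -0.25, 0, -0.02, 0], [1, -0.25, 0, -0.02, 0]]]'

```text
clock: 27.22
tcp_pos: [0.5217, -0.2727, 0.0245]
orientation: [2.177, 2.264, -0.0]
contact_force: [0.4, -1.0, -1.8]
grip_width: 0.0241
gripper_force: 25.5
```

```bash
python3 -c "
from b import *
B(-.1)
T=viewer.grab_frame('top');H=hsv(T).astype(int)
for u in list(range(362,420,2)):
  m=np.where(H[220:250,u,1]<95)[0]; print(u,(m.min()+220,m.max()+220,len(m)) if len(m) else None,end=' ')
x=viewer.trace(T,'bar_center');print([(round(a['score'],2),np.round(a['rect'])) for a in x[:2]])
S=viewer.grab_frame('side');x=viewer.trace(S,'bar_center');print([(round(a['score'],2),np.round(a['rect'])) for a in x[:2]])
g=get_obs()['tcp_pos']+[0,0,.0238]
for t in(-.2,-.1,0,.1,.2,.3):
  e=np.array([-np.cos(t)*.044,np.cos(t),-np.sin(t)]); n=np.array([1,.044,0]); k=np.cross(n,e)
  C=np.array([g+l*e+.0125*(a*n+b*k) for l in(-.029,.171) for a in(-1,1) for b in(-1,1)]); print(t,proj(S,C).min(0).round(1),proj(S,C).max(0).round(1),proj(T,C).min(0).round(1))
"
```

```text
t 27.22 tcp [ 0.5217 -0.2727  0.0245] brd [ 1.00e-04 -2.73e-01] yaw 92.26 q [ 0.13  0.59  0.32  1.92 -0.29  0.67  0.67] F [ 0.4 -1.  -1.8] w 0.0241
B: y,z -102.8 65.3 s 102.9 ang -0.026 M [-0.1   0.08  0.09] gf 25.5
362 (np.int64(224), np.int64(249), 23) 364 (np.int64(224), np.int64(246), 10) 366 (np.int64(223), np.int64(246), 12) 368 (np.int64(225), np.int64(246), 10) 370 (np.int64(224), np.int64(240), 8) 372 (np.int64(223), np.int64(245), 13) 374 (np.int64(223), np.int64(244), 13) 376 (np.int64(228), np.int64(240), 6) 378 (np.int64(235), np.int64(240), 6) 380 (np.int64(235), np.int64(239), 5) 382 (np.int64(235), np.int64(239), 5) 384 (np.int64(235), np.int64(239), 5) 386 (np.int64(235), np.int64(243), 9) 388 (np.int64(234), np.int64(243), 10) 390 (np.int64(234), np.int64(243), 10) 392 (np.int64(234), np.int64(243), 10) 394 (np.int64(234), np.int64(243), 10) 396 (np.int64(234), np.int64(243), 10) 398 (np.int64(234), np.int64(243), 10) 400 (np.int64(234), np.int64(243), 10) 402 (np.int64(234), np.int64(243), 10) 404 (np.int64(233), np.int64(243), 11) 406 (np.int64(233), np.int64(243), 11) 408 (np.int64(233), np.int64(242), 10) 410 (np.int64(233), np.int64(243), 11) 412 (np.int64(233), np.int64(242), 10) 414 (np.int64(233), np.int64(242), 10) 416 (np.int64(220), np.int64(242), 11) 418 (np.int64(221), np.int64(242), 17) [(0.89, array([388., 230., 453., 246.]))]
[(0.58, array([328., 301., 360., 363.])), (0.34, array([306., 216., 314., 248.]))]
-0.2 [326.  285.5] [361.8 368.2] [390.7 230.1]
-0.1 [326.  290.9] [361.7 367.7] [389.5 230. ]
0 [326.  296.7] [361.6 367.1] [388.9 229.9]
0.1 [326.  302.9] [361.6 366.3] [389.  229.8]
0.2 [326.3 309.4] [361.7 365.4] [388.9 229.7]
0.3 [326.6 316.3] [361.8 364.3] [389.2 229.6]
```

Call:
play_rows --commands '[[[1, -0.03, 0, 0, 0], [1, -0.06, 0, 0, 0], [1, -0.09, 0, 0, 0], [1, -0.12, 0, 0, 0], [1, -0.15, 0, 0, 0], [1, -0.15, 0, 0, 0], [1, -0.15, 0, 0, 0]]]'

```text
clock: 28.0
tcp_pos: [0.5227, -0.3031, 0.024]
orientation: [2.177, 2.263, -0.001]
contact_force: [1.1, -0.2, -2.3]
grip_width: 0.024
gripper_force: 25.5
```

```bash
cat > tl.py <<'E'
from b import *
def tl():
    o=get_obs(); M=R.from_rotvec(o["orientation"]).as_matrix(); yaw=np.arctan2(M[1,0],M[0,0])
    T=viewer.grab_frame("top"); S=viewer.grab_frame("side")
    for p in(T,S):
        x=viewer.trace(p,"bar_center"); print([(round(a["score"],2),np.round(a["rect"])) for a in x[:2]])
    g=o["tcp_pos"]+[0,0,.0238]
    for t in(-.1,0,.1,.2,.3,.4,.6,.8):
        e=np.array([np.cos(t)*np.cos(yaw),np.cos(t)*np.sin(yaw),-np.sin(t)]); n=np.array([-np.sin(yaw),np.cos(yaw),0]); k=np.cross(n,e)
        C=np.array([g+l*e+.0125*(a*n+b*k) for l in(-.023,.177) for a in(-1,1) for b in(-1,1)]); print(t,"S",proj(S,C).min(0).round(),proj(S,C).max(0).round(),"T",proj(T,C).min(0).round(),proj(T,C).max(0).round())
    return T,S
E
python3 -c "
from tl import *
B(0.); T,S=tl()
print('handle tip level exp',proj(T,[[.5152,-.088,.068]]),proj(S,[[.5152,-.088,.068]]))
H=hsv(T).astype(int)
for u in list(range(374,400,2)):
  m=np.where(H[225:250,u,1]<95)[0]; print(u,(m.min()+225,m.max()+225,len(m)) if len(m) else None,end=' ')
"
```

```text
t 28.0 tcp [ 0.5227 -0.3031  0.024 ] brd [ 0.     -0.3034] yaw 92.21 q [ 0.18  0.61  0.32  1.88 -0.29  0.69  0.71] F [ 1.1 -0.2 -2.3] w 0.024
B: y,z -132.4 47.8 s 133.9 ang -0.151 M [-0.11 -0.05 -0.04] gf 25.5
[(0.69, array([397., 233., 465., 244.]))]
[(0.85, array([331., 310., 366., 374.]))]
-0.1 S [329. 297.] [365. 376.] T [399. 230.] [472. 242.]
0 S [329. 303.] [365. 376.] T [398. 230.] [472. 242.]
0.1 S [329. 310.] [365. 375.] T [398. 230.] [472. 243.]
0.2 S [329. 317.] [365. 375.] T [398. 230.] [471. 243.]
0.3 S [329. 324.] [365. 374.] T [398. 229.] [471. 244.]
0.4 S [330. 331.] [365. 373.] T [399. 229.] [472. 244.]
0.6 S [332. 347.] [365. 371.] T [402. 229.] [472. 245.]
0.8 S [334. 353.] [365. 376.] T [408. 229.] [472. 245.]
handle tip level exp [[385.96659491 237.04164966]] [[330.85200771 291.36376281]]
374 (np.int64(225), np.int64(244), 11) 376 (np.int64(228), np.int64(245), 8) 378 (np.int64(236), np.int64(240), 5) 380 (np.int64(235), np.int64(240), 6) 382 (np.int64(235), np.int64(239), 5) 384 (np.int64(235), np.int64(239), 5) 386 None 388 None 390 None 392 None 394 None 396 (np.int64(235), np.int64(242), 8) 398 (np.int64(234), np.int64(243), 10)
```

Call:
play_rows --commands '[[[1, 0, 0, -0.05, 0], [1, 0, 0, -0.12, 0], [1, 0, 0, -0.2, 0], [1, 0, 0, -0.28, 0], [1, 0, 0, -0.35, 0], [1, 0, 0, -0.4, 0], [1, 0, 0, -0.4, 0], [1, 0, 0, -0.4, 0]]]'

```text
clock: 28.87
tcp_pos: [0.5235, -0.3028, 0.105]
orientation: [2.174, 2.263, 0.0]
contact_force: [1.2, -5.4, 2.6]
grip_width: 0.0244
gripper_force: 24.5
```

```bash
python3 -c "
from tl import *
B(0.); T,S=tl()
T0=np.load('T0.npy',allow_pickle=True).item();S0=np.load('S0.npy',allow_pickle=True).item()
for p,p0,sl in((T,T0,(slice(212,262),slice(384,400))),(S,S0,(slice(300,332),slice(312,362)))):
  for q in(p,p0):
    H=hsv(q).astype(int); m=((H[...,2]>150)&(H[...,0]>10)&(H[...,0]<30)&(H[...,1]>80))[sl]; a=np.argwhere(m); print(m.sum(),a.mean(0).round(1),a.min(0),a.max(0))
"
```

```text
t 28.87 tcp [ 0.5235 -0.3028  0.105 ] brd [ 0.0008 -0.3031] yaw 92.3 q [ 0.14  0.5   0.37  1.85 -0.24  0.84  0.67] F [ 1.2 -5.4  2.6] w 0.0244
B: y,z -132.1 128.8 s 145.4 ang 0.431 M [-0.87 -0.14 -0.09] gf 24.5
[]
[(0.64, array([336., 324., 369., 340.]))]
-0.1 S [329. 265.] [367. 343.] T [403. 226.] [481. 239.]
0 S [329. 272.] [366. 343.] T [402. 226.] [481. 239.]
0.1 S [329. 279.] [366. 342.] T [402. 226.] [481. 240.]
0.2 S [329. 286.] [366. 341.] T [402. 225.] [481. 241.]
0.3 S [329. 294.] [367. 340.] T [402. 225.] [480. 241.]
0.4 S [330. 301.] [367. 339.] T [403. 225.] [481. 241.]
0.6 S [332. 317.] [367. 337.] T [407. 225.] [481. 242.]
0.8 S [334. 319.] [367. 347.] T [412. 225.] [481. 243.]
291 [22.5  4.7] [7 0] [38 10]
288 [22.5  4.9] [7 0] [38 10]
342 [10.7 19.4] [0 0] [19 48]
675 [ 9.4 23.7] [0 0] [19 48]
```

Call:
play_rows --commands '[[[1, 0, 0, 0, 0], [1, 0, 0, -0.05, 0], [1, 0, 0, -0.15, 0], [1, 0, 0, -0.25, 0], [1, 0, 0, -0.35, 0], [1, 0, 0, -0.45, 0], [1, 0, 0, -0.5, 0], [1, 0, 0, -0.5, 0], [1, 0, 0, -0.5, 0]]]'

```text
clock: 29.82
tcp_pos: [0.5223, -0.3008, 0.203]
orientation: [-2.174, -2.265, 0.0]
contact_force: [-0.1, 0.9, -5.4]
grip_width: 0.0248
gripper_force: 23.6
```

```bash
python3 -c "
from tl import *
B(0.); T,S=tl()
"
```

```text
t 29.82 tcp [ 0.5223 -0.3008  0.203 ] brd [-3.000e-04 -3.011e-01] yaw 92.34 q [ 0.1   0.38  0.41  1.76 -0.18  1.03  0.62] F [-0.1  0.9 -5.4] w 0.0248
B: y,z -130.1 226.8 s 205.3 ang 0.884 M [-0.06  0.02 -0.04] gf 23.6
[(0.76, array([429., 222., 487., 242.]))]
[(0.79, array([339., 276., 370., 331.]))]
-0.1 S [327. 224.] [367. 299.] T [408. 221.] [494. 235.]
0 S [327. 231.] [367. 298.] T [407. 221.] [493. 236.]
0.1 S [327. 238.] [367. 297.] T [407. 221.] [493. 237.]
0.2 S [328. 246.] [367. 297.] T [407. 221.] [493. 237.]
0.3 S [328. 254.] [367. 296.] T [407. 221.] [492. 238.]
0.4 S [329. 262.] [367. 294.] T [408. 221.] [493. 238.]
0.6 S [330. 276.] [367. 293.] T [412. 220.] [493. 239.]
0.8 S [333. 273.] [367. 310.] T [418. 220.] [494. 240.]
```

```bash
python3 -c "
from tl import *
goal([.470,-.2427,.205],np.pi+.095)"
```

```text
tgt [ 0.47   -0.2427  0.205 ] shift [ 0.3018 -0.2472 -0.0128] turn -1.0348 rows> 13.0
```

Call:
play_rows --commands '[[[1, 0.05, -0.04, -0.01, -0.07], [1, 0.1, -0.08, -0.01, -0.14], [1, 0.15, -0.12, -0.01, -0.22], [1, 0.2, -0.16, -0.01, -0.3], [1, 0.25, -0.2, -0.01, -0.38], [1, 0.3, -0.24, -0.01, -0.46], [1, 0.3, -0.245, -0.01, -0.54], [1, 0.3, -0.245, -0.01, -0.62], [1, 0.3, -0.245, -0.01, -0.7], [1, 0.3, -0.245, -0.01, -0.78], [1, 0.3, -0.245, -0.01, -0.85], [1, 0.3, -0.245, -0.01, -0.9]]]'

```text
clock: 31.02
tcp_pos: [0.4708, -0.2435, 0.205]
orientation: [-0.175, -3.135, -0.001]
contact_force: [0.6, 0.6, -4.9]
grip_width: 0.024
gripper_force: 23.7
```

```bash
python3 -c "
from tl import *
st();goal([.470,-.2427,.205],np.pi+.095)"
```

```text
t 31.02 tcp [ 0.4708 -0.2435  0.205 ] brd [-0.0497 -0.2421] yaw 173.62 q [ 0.23  0.24  0.16  1.91 -0.05  0.99  1.86] F [ 0.6  0.6 -4.9] w 0.024
tgt [ 0.47   -0.2427  0.205 ] shift [0.0045 0.0037 0.0001] turn -0.1313 rows> 1.7
```

Call:
play_rows --commands '[[[1, 0, 0, 0, -0.07], [1, 0, 0, 0, -0.13], [1, 0, 0, 0, -0.13], [1, 0, 0, 0, -0.13], [1, 0, 0, 0, -0.13]]]'

```text
clock: 31.43
tcp_pos: [0.4711, -0.2436, 0.2054]
orientation: [0.133, -3.138, -0.001]
contact_force: [0.1, -0.6, -5.9]
grip_width: 0.0245
gripper_force: 23.7
```

```bash
sed -i 's/for t in(-.1,0,.1,.2,.3,.4,.6,.8)/for t in(.9,1,1.1,1.2,1.3,1.4)/' tl.py; python3 -c "
from tl import *
st(); print(get_obs()['moment']); T,S=tl(); np.save('S8.npy',S);np.save('T8.npy',T)"
```

```text
t 31.43 tcp [ 0.4711 -0.2436  0.2054] brd [-0.0495 -0.2422] yaw -175.16 q [ 0.25  0.24  0.13  1.91 -0.04  0.99  2.05] F [ 0.1 -0.6 -5.9] w 0.0245
[ 0.01642627 -0.09951377  0.00061944]
[(0.75, array([440., 231., 462., 284.])), (0.25, array([237., 221., 384., 275.]))]
[(0.85, array([283., 258., 344., 349.])), (0.24, array([271., 227., 356., 312.]))]
0.9 S [262. 253.] [337. 345.] T [444. 237.] [467. 297.]
1 S [269. 253.] [336. 347.] T [442. 238.] [467. 292.]
1.1 S [277. 254.] [335. 349.] T [441. 238.] [467. 287.]
1.2 S [285. 254.] [334. 350.] T [440. 239.] [467. 281.]
1.3 S [293. 254.] [334. 350.] T [439. 239.] [467. 275.]
1.4 S [301. 255.] [332. 350.] T [438. 240.] [467. 269.]
```

Call:
play_rows --commands '[[[1, 0.03, 0, 0.04, -0.006], [1, 0.06, 0, 0.08, -0.006], [1, 0.09, 0, 0.13, -0.006], [1, 0.11, 0, 0.18, -0.006], [1, 0.12, 0, 0.22, -0.006], [1, 0.12, 0, 0.25, -0.006], [1, 0.12, 0, 0.27, -0.006], [1, 0.12, 0, 0.27, -0.006], [1, 0.12, 0, 0.27, -0.006]]]'

```text
clock: 32.38
tcp_pos: [0.4478, -0.2457, 0.1519]
orientation: [-0.152, 3.138, 0.0]
contact_force: [0.3, 0.1, -4.8]
grip_width: 0.0244
gripper_force: 23.7
```

```bash
python3 -c "
from tl import *
st(); print(get_obs()['moment']); T,S=tl()"
```

```text
t 32.38 tcp [ 0.4478 -0.2457  0.1519] brd [-0.0728 -0.2435] yaw -174.44 q [ 0.28  0.28  0.12  2.01 -0.04  0.86  2.09] F [ 0.3  0.1 -4.8] w 0.0244
[-0.04303857 -0.22646669  0.0395421 ]
[(0.72, array([439., 246., 457., 291.]))]
[(0.87, array([272., 284., 331., 370.])), (0.71, array([273., 229., 353., 314.]))]
0.9 S [252. 280.] [325. 369.] T [441. 249.] [462. 305.]
1 S [259. 280.] [324. 371.] T [439. 249.] [462. 300.]
1.1 S [267. 280.] [323. 372.] T [438. 250.] [462. 295.]
1.2 S [275. 280.] [323. 373.] T [437. 250.] [462. 289.]
1.3 S [283. 281.] [322. 373.] T [436. 251.] [462. 284.]
1.4 S [291. 281.] [321. 373.] T [435. 252.] [462. 278.]
```

Call:
play_rows --commands '[[[1, 0.04, 0, 0, 0], [1, 0.068, 0, 0.01, 0], [1, 0.068, 0, 0.025, 0], [1, 0.03, 0, 0.04, 0], [1, -0.02, 0, 0.06, 0], [1, -0.07, 0, 0.087, 0], [1, -0.11, 0, 0.112, 0], [1, -0.145, 0, 0.137, 0], [1, -0.216, 0, 0.187, 0], [1, -0.28, 0, 0.25, 0], [1, -0.34, 0, 0.313, 0], [1, -0.34, 0, 0.313, 0]]]'

```text
clock: 33.58
tcp_pos: [0.5191, -0.2377, 0.0875]
orientation: [-0.157, 3.135, 0.0]
contact_force: [3.8, 0.2, 0.4]
grip_width: 0.0243
gripper_force: 23.4
```

```bash
sed -i 's/for t in(.9,1,1.1,1.2,1.3,1.4)/for t in(.3,.5,.6,.7,.8,1.0,1.2)/' tl.py; python3 -c "
from tl import *
st(); print(get_obs()['moment']); T,S=tl()"
```

```text
t 33.58 tcp [ 0.5191 -0.2377  0.0875] brd [-0.0013 -0.2379] yaw -174.26 q [ 0.24  0.45  0.1   1.92 -0.07  0.77  2.05] F [3.8 0.2 0.4] w 0.0243
[-0.15573046 -0.65802586  0.13676667]
[(0.59, array([436., 237., 450., 295.]))]
[(0.78, array([274., 309., 364., 374.]))]
0.3 S [260. 303.] [361. 361.] T [438. 224.] [453. 299.]
0.5 S [267. 302.] [361. 371.] T [438. 224.] [450. 294.]
0.6 S [272. 301.] [361. 376.] T [437. 224.] [450. 291.]
0.7 S [277. 301.] [361. 380.] T [435. 224.] [451. 288.]
0.8 S [283. 301.] [361. 383.] T [434. 224.] [451. 284.]
1.0 S [295. 301.] [360. 387.] T [431. 224.] [451. 275.]
1.2 S [310. 301.] [358. 389.] T [429. 225.] [451. 265.]
```

Call:
play_rows --commands '[[[1, -0.025, 0, 0.038, 0], [1, -0.05, 0, 0.075, 0], [1, -0.095, 0, 0.149, 0], [1, -0.13, 0, 0.232, 0], [1, -0.147, 0, 0.27, 0], [1, -0.16, 0, 0.313, 0], [1, -0.17, 0, 0.355, 0], [1, -0.179, 0, 0.4, 0], [1, -0.185, 0, 0.44, 0], [1, -0.185, 0, 0.45, 0], [1, -0.185, 0, 0.45, 0]]]'

```text
clock: 34.7
tcp_pos: [0.5512, -0.2355, -0.0013]
orientation: [0.152, -3.136, -0.001]
contact_force: [0.5, 0.6, -1.7]
grip_width: 0.0242
gripper_force: 22.8
```

```bash
sed -i 's/for t in(.3,.5,.6,.7,.8,1.0,1.2)/for t in(-.1,0,.1,.2)/' tl.py; python3 -c "
from tl import *
st(); print(get_obs()['moment']); T,S=tl()"
```

```text
t 34.7 tcp [ 0.5512 -0.2355 -0.0013] brd [ 0.0309 -0.2369] yaw -174.46 q [ 0.24  0.63  0.09  1.89 -0.08  0.63  2.04] F [ 0.5  0.6 -1.7] w 0.0242
[ 0.0052684  -0.11343453 -0.05218891]
[(0.62, array([432., 231., 448., 292.]))]
[(0.87, array([277., 347., 375., 375.]))]
-0.1 S [275. 338.] [375. 366.] T [429. 217.] [450. 289.]
0 S [275. 337.] [374. 373.] T [430. 217.] [449. 288.]
0.1 S [276. 337.] [375. 380.] T [430. 217.] [447. 289.]
0.2 S [277. 336.] [375. 386.] T [430. 217.] [446. 288.]
```

Call:
play_rows --commands '[[[1, -0.004, 0, 0.012, 0], [1, -0.006, 0, 0.024, 0], [1, -0.006, 0, 0.033, 0], [1, -0.006, 0, 0.033, 0], [1, -0.006, 0, 0.033, 0]]]'

```text
clock: 35.32
tcp_pos: [0.5532, -0.2358, -0.0041]
orientation: [-0.151, 3.137, 0.0]
contact_force: [-10.2, 4.3, 27.9]
grip_width: 0.0243
gripper_force: 28.1
```

```bash
python3 -c "
from tl import *
st(); print(get_obs()['moment'])"
```

```text
t 35.32 tcp [ 0.5532 -0.2358 -0.0041] brd [ 0.0329 -0.2372] yaw -174.49 q [ 0.24  0.63  0.08  1.89 -0.09  0.63  2.04] F [-10.2   4.3  27.9] w 0.0243
[0.99148786 1.91493316 0.0028712 ]
```

Call:
play_rows --commands '[[[1, -0.003, 0, 0.0, 0], [0.2, 0, 0, 0, 0], [0.1, 0, 0, 0, 0], [0, 0, 0, 0, 0], [0, 0, 0, 0, 0], [0, 0, 0, 0, 0]]]'

```text
clock: 35.82
tcp_pos: [0.553, -0.2355, -0.0076]
orientation: [0.152, -3.138, -0.0]
contact_force: [0.6, -0.3, 0.4]
grip_width: 0.0425
gripper_force: 0.0
```

```bash
python3 -c "
from tl import *
st(); T,S=tl()"
```

```text
t 35.82 tcp [ 0.553  -0.2355 -0.0076] brd [ 0.0327 -0.2369] yaw -174.46 q [ 0.24  0.64  0.08  1.89 -0.09  0.62  2.04] F [ 0.6 -0.3  0.4] w 0.0425
[(0.83, array([433., 229., 449., 289.]))]
[(0.69, array([278., 344., 364., 376.]))]
-0.1 S [277. 340.] [376. 369.] T [429. 216.] [450. 288.]
0 S [276. 340.] [375. 376.] T [429. 217.] [448. 288.]
0.1 S [277. 339.] [375. 382.] T [429. 217.] [447. 288.]
0.2 S [278. 338.] [376. 388.] T [429. 217.] [445. 287.]
```

Call:
play_rows --commands '[[[0, 0, 0, -0.05, 0], [0, 0, 0, -0.15, 0], [0, 0, 0, -0.3, 0], [0, 0, 0, -0.5, 0], [0, 0, 0, -0.7, 0], [0, 0, 0, -0.9, 0], [0, 0, 0, -1, 0], [0, 0, -0.3, -1, 0], [0, 0, -0.6, -1, 0], [0, 0, -0.9, -1, 0], [0, 0, -1, -1, 0], [0, 0, -1, -1, 0]]]'

```text
clock: 37.02
tcp_pos: [0.5716, -0.4382, 0.1937]
orientation: [-0.149, 3.138, -0.003]
contact_force: [1.8, 0.1, -0.4]
grip_width: 0.0427
gripper_force: 0.0
```

Run:
```python
from tl import *
st()
T=viewer.grab_frame('top');S=viewer.grab_frame('side'); np.save('T9.npy',T);np.save('S9.npy',S)
T0=np.load('T0.npy',allow_pickle=True).item();S0=np.load('S0.npy',allow_pickle=True).item()
for nm,p,p0 in(("top",T,T0),("side",S,S0)):
    d=(np.abs(p["pixels"].astype(int)-p0["pixels"]).sum(2)>100).astype(np.uint8)
    n,l,s,c=cv2.connectedComponentsWithStats(d)
    print(nm,[(s[i].tolist(),c[i].round().tolist()) for i in range(1,n) if s[i,4]>25])
for nm,p,rect in(('top',T,(430,210,452,295)),('side',S,(274,335,382,378))):
    H=hsv(p); w=win(rect,3); m=((H[...,2]>(95 if nm=='top' else 75))&(H[...,1]<70))*w
    q,f=fit([(p,m,w)],TUBE,[.475,-.245,0.1]); print('tube',nm,q.round(4),f,m.sum())
for n in("caul","gouge","rasp","glue_pot","teacup","figure","censer","glue_brush"):
    for p in(T,S): print(n,[(round(x["score"],2),np.round(x["rect"]).tolist()) for x in viewer.trace(p,n)[:1]],end=" ")
    print()
```

```text
t 37.02 tcp [ 0.5716 -0.4382  0.1937] brd [ 0.0442 -0.4401] yaw -174.56 q [ 0.45  0.57  0.17  1.46 -0.1   1.12  2.31] F [ 1.8  0.1 -0.4] w 0.0427
top [([398, 143, 242, 330, 18696], [540.0, 336.0]), ([576, 148, 29, 70, 729], [586.0, 187.0]), ([522, 183, 35, 31, 465], [544.0, 201.0]), ([624, 195, 16, 6, 55], [632.0, 198.0]), ([492, 197, 28, 29, 248], [504.0, 211.0]), ([478, 206, 15, 40, 232], [485.0, 226.0]), ([430, 217, 10, 4, 29], [435.0, 218.0]), ([245, 227, 89, 37, 2228], [287.0, 246.0]), ([457, 228, 12, 49, 381], [463.0, 252.0]), ([345, 234, 41, 8, 141], [367.0, 238.0]), ([435, 255, 13, 34, 325], [441.0, 273.0]), ([410, 277, 19, 16, 91], [421.0, 286.0]), ([423, 291, 9, 15, 56], [427.0, 299.0]), ([135, 295, 9, 10, 33], [138.0, 299.0]), ([438, 298, 9, 5, 26], [442.0, 300.0]), ([114, 307, 43, 24, 270], [137.0, 316.0]), ([0, 308, 118, 143, 7509], [53.0, 369.0]), ([389, 308, 14, 13, 40], [395.0, 313.0]), ([404, 309, 15, 7, 44], [412.0, 312.0]), ([373, 310, 10, 11, 30], [378.0, 315.0]), ([156, 312, 17, 7, 37], [165.0, 316.0]), ([398, 316, 21, 6, 47], [409.0, 318.0]), ([164, 319, 31, 9, 
[... 2341 characters left out ...]
(0.56, [386.0, 219.0, 395.0, 252.0])] caul [(0.81, [321.0, 308.0, 358.0, 324.0])] 
gouge [(0.77, [480.0, 207.0, 502.0, 274.0])] gouge [(0.84, [315.0, 391.0, 411.0, 428.0])] 
rasp [(0.61, [456.0, 209.0, 470.0, 277.0])] rasp [(0.34, [272.0, 219.0, 355.0, 315.0])] 
glue_pot [(0.81, [195.0, 200.0, 219.0, 222.0])] glue_pot [(0.91, [317.0, 188.0, 336.0, 219.0])] 
teacup [(0.9, [381.0, 149.0, 403.0, 172.0])] teacup [(0.6, [430.0, 279.0, 449.0, 316.0])] 
figure [(0.88, [238.0, 165.0, 267.0, 192.0])] figure [(0.73, [359.0, 184.0, 381.0, 235.0])] 
censer [(0.48, [308.0, 148.0, 366.0, 168.0])] censer [(0.59, [286.0, 177.0, 320.0, 208.0])] 
glue_brush [(0.66, [307.0, 152.0, 366.0, 167.0])] glue_brush []
```

Run:
```python
from chk import *
chk(0)
T=np.load('T9.npy',allow_pickle=True).item();S=np.load('S9.npy',allow_pickle=True).item()
x=[a for a in viewer.trace(viewer.grab_frame("top"),"stand_center")]
H=hsv(T).astype(int); d=((H[...,2]<140)&(H[...,1]>100))
for v in(232,246,250,252): print(v,''.join('#' if a else '.' for a in d[v,280:340]))
for u in(295,300,325): print(u,''.join('#' if a else '.' for a in d[220:262,u]))
print("handle level tip exp",proj(S,place(QB,np.array([[0,-.081,.068],[0,.1245,.062]]))),proj(T,place(QB,np.array([[0,-.088,.068],[0,.1245,.062]]))))
c=QB
for q in([.001,.1245],):
    cc,s=np.cos(QB[2]),np.sin(QB[2]); w=[QB[0]+cc*q[0]-s*q[1],QB[1]+s*q[0]+cc*q[1],QB[2]]
    print("foot",proj(T,place(w,STAND[0][1::2])).round(1).tolist(),"slab",proj(T,place(w,STAND[1][1::2])).round(1).tolist())
```

```text
top 0.96 [288. 227. 332. 253.] 952 cent brd -0.003 0.1241
 home rect [288. 227.] [331. 255.]
side 0.6 [295. 237. 331. 269.] 512 cent brd -0.0156 0.1106
 home rect [295. 235.] [333. 276.]
232 ..............#..................................#..........
246 ..................................................#.........
250 .........................#.#######################..........
252 ...........###...............########...########............
295 #.........#..#.................#.#........
300 #.......####...................#.##.......
325 .........#......#.....#.......#.#.........
handle level tip exp [[330.1382585  289.5889294 ]
 [312.57528623 246.87099095]] [[385.91111712 237.05552541]
 [309.11785801 240.06573251]]
foot [[331.2, 253.3], [289.0, 254.8], [330.3, 226.7], [288.2, 228.3]] slab [[329.6, 249.7], [289.3, 251.2], [328.9, 228.3], [288.7, 229.7]]
```

```bash
python3 -c "
from g import *
print(r.hand_in())"
```

```text
the job is handed in; nothing more can be done
None
```

I've handed the job in; no verdict came back. By camera measurement the stand is home in the corner, the clamp looks shut (handle thrown with the tube, tip at its level position), the tube is back on the mat within a few millimetres of where it started, and the other things show no clear movement. One caution: the fingertips turned out to sit about 19 mm higher than the reported TCP, so I probably pushed the stand at its top slab rather than its foot; it looked flat and seated afterwards.

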